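# Strip the sanding-wheel bar

## Robot

A 6-joint arm with a two-finger parallel gripper is mounted at the origin on the work surface. World frame = base frame: x ahead of the robot, y to its left, z up, the work surface at z = 0. Lengths are in m, angles in rad, forces in N, time in s.
With the tool pointing down it reaches from about 0.275 to 0.825 m from the base axis. Payload 5.2 kg.
Tool frame: the origin (TCP) lies between the finger pads; the fingertips stand 25 mm ahead of it and the grasp point (between the pads) lies 6 mm ahead of it; z points along the fingers, y is the direction in which the jaws open and shut (so a half turn about z gives the same grasp; the last joint's range is limited). The gripper opens to 93 mm and grips with 3 to 60 N. Pads are 15 mm wide; open, the fingers measure 128 mm over their backs; the gripper's body (75 mm by 188 mm) begins 65 mm behind the grasp point.
Start: joints at [-1.404, 0.259, 1.535, -0, 1.348, -0.203], TCP at [0.199, -0.513, 0.244] pointing down, gripper open.
Joint ranges: [-3.14, 3.14], [-0.91, 2.08], [0.19, 2.58], [-1.22, 4.36], [0.22, 2.71], [-3.12, 3.12]. Speed limits (rad/s): [2.57, 2.57, 3.14, 3.14, 3.14, 3.14].

## Interface

Orientations are given as a unit quaternion [x, y, z, w].
In Python, from plant import env, imaging, workorder, finder gives the robot as it stands.
- The arm moves only by the tool jog_arm, never from a script. Its argument "steps" is a list of rows, each an object with "travel": the shift along the tool's x, y, z normalised to -1 to 1, where 1 is 0.02 m, a list of three; "turn": the turn about the tool's z normalised to -1 to 1, where 1 is 4 degrees; "fingers": the opening, from 0 (shut) to 1 (fully open). A call has 1 to 10 rows; each row shifts and turns the pose as measured when the row begins, along the tool's axes as they then stand; what a row does not reach is not made up. A row lasts 1/12 s, in which the tool goes at most 41.7 mm and 7.16 degrees, less where a joint would pass 70% of its speed; a pose out of reach is approached as far as the arm can. A call with a number of a shift or a turn outside -1 to 1 is refused whole. A call with a gripper value outside its range is refused whole. The fingers move at their own pace and stop on an object; "squeeze" is the grip in N (left out, the last holds). Time passes only in rows, so rows that do not move let the fingers close. It gives the time, the measured TCP pose, the force and the opening at its end, in the units of the state.
- env.get_state(): the state, without advancing time (a new reading comes with each control period).
- imaging.grab_frame(name): name is "side" or "top" or "wrist"; returns (picture, depth): 400x640x3 uint8, red, green, blue; 400x640 float32, m along the optical axis (not along the pixel's ray), 0 where there is no reading.
- imaging.calibration(name): a dict with "intrinsics" (3x3 intrinsics, pixels), "R" (3x3) and "t" (3): a world point X has camera coordinates R X + t. Camera axes: x right, y down, z forward; pixel columns grow to the right and rows downward; lengths in m; the calibration is good to about 2 mm. A picture is of the moment at which its call begins: read the wrist's pose just before it. calibration takes no time and is no camera call; for the wrist camera it gives the pose at the moment of the call.
- workorder.hand_in(): hands the job in, once; it reports no verdict.
Trained networks look in the newest picture that a camera, given by its name, has taken for a name from the list of things; names that differ only in an ending like _2 or _b are one class to them, and where a whole thing is asked for, a point or a joint stands for the part that bears it (a point fixed in the world has none). Each returns a list of dicts, best first, with "score" (0 to 1); they miss things now and then, are a little off and sometimes report something else, mostly with a low value. They report only what shows in the picture. A call takes as long as a camera call. They do not tell look-alikes from the thing itself.
- finder.look_for(camera, thing): "bbox" ([left, top, width, height] in pixels, round what is visible of it).
- finder.masks_of(camera, thing): "region" (400x640 bool, what is visible of it) and "bbox" ([left, top, width, height] in pixels, round what is visible of it).
The state is a dict: "time_s": time; "joints": joint angles; "qvel": joint speeds; "joint_efforts": joint torques, N m; "tcp_pos": TCP position; "orientation": TCP orientation; "wrist_force": force on the tool from outside, world axes, zero at the start; "moment": the same for the moment, N m; "grip_width": finger opening in m.
Only numpy, scipy, OpenCV 4.12 (cv2) and the standard library are available. Lean on these libraries where they do the work, as an engineer would, in place of code of your own. Each camera call takes 0.05 s, during which the arm holds its last target.

## Task

Strip the bar of the wheel stand one part at a time: slide the stop collar off over the beaded end and put it in the wooden tray, then the spacer sleeve likewise. Then slide the sanding wheel off, lay it down flat on the bare bench and let go of it, take it again by its rim and stack it flat on the spare wheel, the rims in line. Leave the clog, the jar and the cardboard box where they are.

Things in the scene. Friction and masses are not known exactly. Their poses are not given: they have to be found in the camera images.
- stand: Grey stand, fixed to the bench. Origin: on the bench under the middle of its upright. Foot 120 x 100 x 18 mm (x, y, z; centred 20 mm to +y); upright 60 x 50 mm, top at 140 mm. A level steel bar sticks out along the stand's own -y, axis 120 mm up: 16 mm thick, with a 38 mm shoulder on its first 8 mm and a bead 20 mm thick on its last 8 mm. From the free end it carries collar, spacer, wheel.
- bar_root (a point): On the bar's axis, at the upright's face (120 mm above the bench).
- bar_tip (a point): On the bar's axis, at the free end's outer face, 140 mm from bar_root. The three parts hang loosely on the bar, gaps of 1 to 20 mm between them, their axes about 4 mm below the bar's. They pass the bead only when lifted 2 to 6 mm (4 mm is centred); pulled off as they hang they catch on it.
- collar: Stop collar: a plain steel ring, 44 mm outside, 24 mm bore, 18 mm wide, 60 to 125 g; nearest to the bar's free end. Origin at its middle; its own y axis is the bore's axis.
- spacer: Spacer: a turned wooden sleeve, 40 mm outside, 24 mm bore, 34 mm long, 30 to 55 g; second on the bar. Origin at its middle; its own y axis is the bore's axis.
- wheel: Sanding wheel: grey rigid abrasive ring, 62 mm outside, 24 mm bore, 24 mm wide, 80 to 170 g; innermost on the bar. Origin at its middle; its own y axis is the bore's axis (level on the bar, upright when the wheel lies flat; it then lies with its origin 12 mm above the bench). Stood on its rim it stays up, or rolls; leaned more than about 21 degrees it falls flat.
- spare: Spare sanding wheel like the first (62 mm outside, 24 mm bore, 24 mm thick), loose, lying flat on the bench. Origin at its middle, 12 mm above the bench; its z axis is the bore's axis, upright. The other wheel stacked on it has its origin 24 mm higher.
- tray: Shallow wooden tray, fixed, 180 x 150 mm (x, y), rim 22 mm above the bench, walls and floor 7 mm thick (inside 166 x 136 mm). Origin: underside centre, on the bench. Parts may lie or stand in it anyhow.
- clog: Bystander: a loose child's wooden clog, 170 x 70 x 73 mm, standing on the bench; origin near its middle, at its underside, toe to its -x.
- jar: Bystander: a closed amber glass jar, 64 mm across, 75 mm tall; origin at its underside.
- shoebox: Bystander: a closed cardboard box, 110 x 160 x 60 mm; origin at its underside.
Not all that is in view belongs to the job. There is more than one size of the spacer; the one meant has the size given above.

How it is judged:
On the way, in this order (a step that is already met when the one before it is completed fails the run):
1. the stop collar is off the bar and let go in the tray (x of collar in the frame of tray between -0.08 and 0.08 m and y of collar in the frame of tray between -0.066 and 0.066 m and z of collar in the frame of tray between 0.005 and 0.045 m and linear speed of collar below 0.03 m/s and contact force between the fingers and collar below 0.2 N), for 0.2 s.
2. the spacer is off the bar and let go in the tray (x of spacer in the frame of tray between -0.08 and 0.08 m and y of spacer in the frame of tray between -0.066 and 0.066 m and z of spacer in the frame of tray between 0.005 and 0.045 m and linear speed of spacer below 0.03 m/s and contact force between the fingers and spacer below 0.2 N), for 0.2 s.
3. the wheel lies flat on the bare bench, let go (contact force between the fingers and wheel below 0.2 N and linear speed of wheel below 0.03 m/s and height (world z) of wheel between 0.008 and 0.016 m and (angle between wheel's own y axis and vertical below 0.12 rad or angle between wheel's own y axis and vertical above 3.02 rad)), for 0.2 s.
At the end, for the whole second after the job is handed in: Collar and spacer lie at rest within the tray; the spare wheel lies flat on the bench and the sanding wheel flat on it, their axes within 8 mm and 0.1 rad of each other; nothing moves or is held (all of step 1 and all of step 2 and contact force between the fingers and wheel below 0.2 N and linear speed of each of wheel, spare below 0.03 m/s and height (world z) of spare between 0.008 and 0.016 m and horizontal distance between wheel and spare below 0.008 m and z of wheel in the frame of spare between 0.02 and 0.028 m and angle between the y axis of wheel and the z axis of spare, either way round below 0.1 rad); the robot touches nothing.
It fails at once if the wooden clog is shoved more than 30 mm or tipped over (distance of clog from where it was at the start of the episode above 0.03 m or angle between clog's own z axis and vertical above 0.4 rad).
It fails at once if the jar is shoved more than 30 mm or tipped over (distance of jar from where it was at the start of the episode above 0.03 m or angle between jar's own z axis and vertical above 0.4 rad).
It fails at once if the cardboard box is shoved more than 30 mm or tipped over (distance of shoebox from where it was at the start of the episode above 0.03 m or angle between shoebox's own z axis and vertical above 0.4 rad).
It also fails if it takes over 72 s, if anything falls off the work surface, if the arm or the gripper's body presses on something with over 40 N, if the wrist force passes 120 N, or if a joint passes its speed limit or range.

## Working session

There is one attempt and no reset: what is moved stays moved. The work goes in short steps, Python scripts to look and compute and a tool call to move; the robot and the scene stay as the last step left them, time stands still between calls to the robot, and variables do not carry over. Pictures are saved under pics/ and viewed, and the job is handed in when it is done.

Besides the shell and the picture viewer there is one more tool, called after "Call:" in YAML: its name, and indented under it one key for each argument. jog_arm: Moves the arm, as the interface text tells. Its arguments: {"type":"object","properties":{"steps":{"type":"array","items":{"type":"object","properties":{"travel":{"type":"array","items":{"type":"number","minimum":-1,"maximum":1}},"turn":{"type":"number","minimum":-1,"maximum":1},"fingers":{"type":"number"}}}},"squeeze":{"type":"number"}},"required":["steps"]}

```bash
ls; mkdir -p pics; cat > h.py <<'E'
from plant import env, imaging, workorder, finder
import numpy as np, cv2
def grab(n,fn=None):
    c=imaging.calibration(n); p,d=imaging.grab_frame(n)
    if fn: cv2.imwrite('pics/'+fn,p[:,:,::-1])
    return p,d,c
def world(d,c,mask=None):
    K=np.array(c['intrinsics']);R=np.array(c['R']);t=np.array(c['t'])
    v,u=np.mgrid[0:400,0:640]
    P=np.stack([(u-K[0,2])/K[0,0]*d,(v-K[1,2])/K[1,1]*d,d],-1)
    return (P-t)@R
E
python3 - <<'E'
from h import *
s=env.get_state();print({k:np.round(v,3) for k,v in s.items()})
for n in['side','top','wrist']:
    p,d,c=grab(n,n+'0.png'); np.savez('/tmp/'+n+'0.npz',p=p,d=d,**c); print(n,np.round(c['intrinsics'],1).tolist(),np.round(c['R'],3).tolist(),np.round(c['t'],3))
    if n=='wrist':continue
    for th in['stand','collar','spacer','wheel','spare','tray','clog','jar','shoebox']:
        r=finder.masks_of(n,th)
        W=world(d,c)
        for q in r[:3]:
            m=q['region']&(d>0); w=W[m]
            print(n,th,round(q['score'],2),q['bbox'],np.round(np.median(w,0),3) if len(w) else None, np.round(np.percentile(w,2,0),3) if len(w) else None,np.round(np.percentile(w,98,0),3) if len(w) else None)
print(env.get_state()['time_s'])
E
```

```text
pics
{'time_s': np.float64(0.0), 'joints': array([-1.404,  0.259,  1.536, -0.   ,  1.348, -0.203]), 'qvel': array([0.   , 0.002, 0.002, 0.   , 0.001, 0.001]), 'joint_efforts': array([ 2.000e-03, -4.373e+01, -2.840e+01,  7.200e-02,  4.200e-02,
       -0.000e+00]), 'tcp_pos': array([ 0.199, -0.512,  0.243]), 'orientation': array([ 0.983,  0.184,  0.   , -0.001]), 'wrist_force': array([ 0.142, -1.185,  0.201]), 'moment': array([ 0.022, -0.018,  0.038]), 'grip_width': np.float64(0.093)}
side [[389.6, 0.0, 318.8], [0.0, 389.6, 201.0], [0.0, 0.0, 1.0]] [[0.996, -0.088, -0.012], [-0.073, -0.732, -0.677], [0.051, 0.675, -0.736]] [-0.547  0.099  1.208]
side stand 0.95 [301.9, 129.5, 37.4, 42.0] [0.58  0.247 0.021] [0.53  0.099 0.004] [0.644 0.319 0.141]
side collar 0.61 [317.1, 157.6, 15.4, 12.0] [0.572 0.125 0.128] [0.553 0.12  0.104] [0.594 0.141 0.137]
side spacer 0.65 [283.5, 297.7, 78.7, 67.1] [ 0.52  -0.369  0.007] [ 0.434 -0.439  0.003] [ 0.607 -0.294  0.023]
side spacer 0.62 [286.8, 181.8, 8.1, 5.6] [0.469 0.145 0.024] [0.455 0.134 0.006] [0.482 0.154 0.031]
side spacer 0.6 [319.3, 14
[... 1591 characters left out ...]
  0.03 ]
top tray 0.79 [441.6, 182.7, 70.4, 75.8] [ 0.522 -0.364  0.009] [ 0.436 -0.434  0.002] [ 0.609 -0.288  0.025]
top tray 0.24 [244.3, 112.3, 72.2, 54.6] [0.727 0.118 0.061] [0.675 0.042 0.009] [0.79  0.196 0.066]
top clog 0.85 [375.3, 88.1, 31.9, 64.8] [ 0.761 -0.154  0.062] [ 0.695 -0.187  0.03 ] [ 0.842 -0.125  0.076]
top jar 0.96 [182.7, 260.6, 32.7, 25.3] [0.408 0.302 0.075] [0.382 0.28  0.014] [0.437 0.335 0.08 ]
top shoebox 0.57 [246.3, 111.5, 70.6, 60.2] [0.727 0.118 0.061] [0.675 0.04  0.006] [0.789 0.196 0.066]
wrist [[303.1, 0.0, 324.7], [0.0, 303.1, 192.9], [0.0, 0.0, 1.0]] [[0.361, -0.932, 0.0], [-0.891, -0.345, 0.295], [-0.275, -0.107, -0.956]] [-0.549 -0.035  0.392]
1.05
```

```bash
python3 - <<'E'
import cv2,numpy as np
t=cv2.imread('pics/top0.png');s=cv2.imread('pics/side0.png')
cv2.imwrite('pics/a1.png',cv2.resize(t[80:300,150:530],(760,440)))
cv2.imwrite('pics/a2.png',cv2.resize(s[100:380,240:440],None,fx=2.1,fy=2.1,interpolation=cv2.INTER_CUBIC))
cv2.imwrite('pics/a3.png',cv2.resize(t[165:235,180:290],(770,490),interpolation=cv2.INTER_CUBIC))
E
```

```text
(no output)
```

View pics/a1.png

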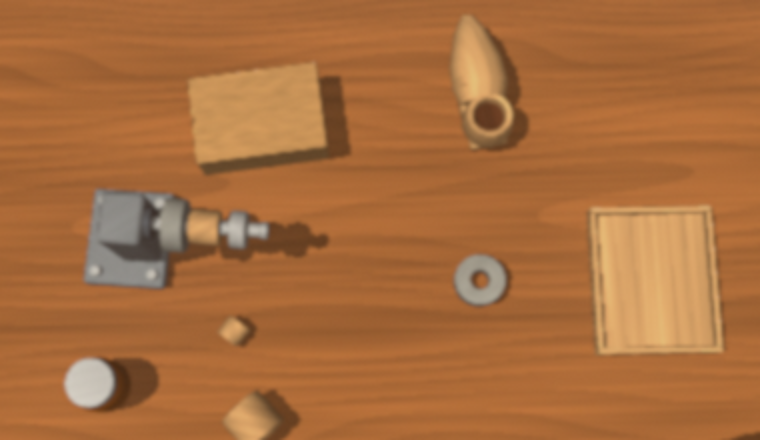

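View pics/a2.png

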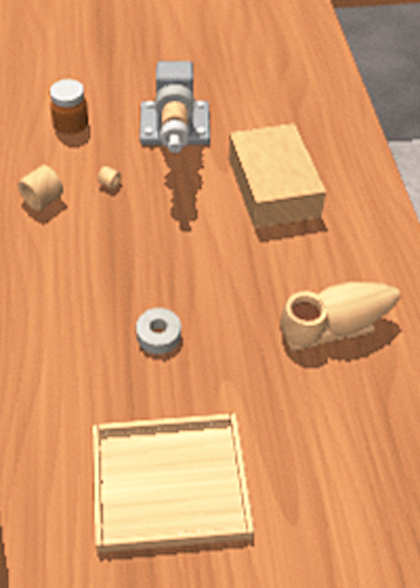

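View pics/a3.png

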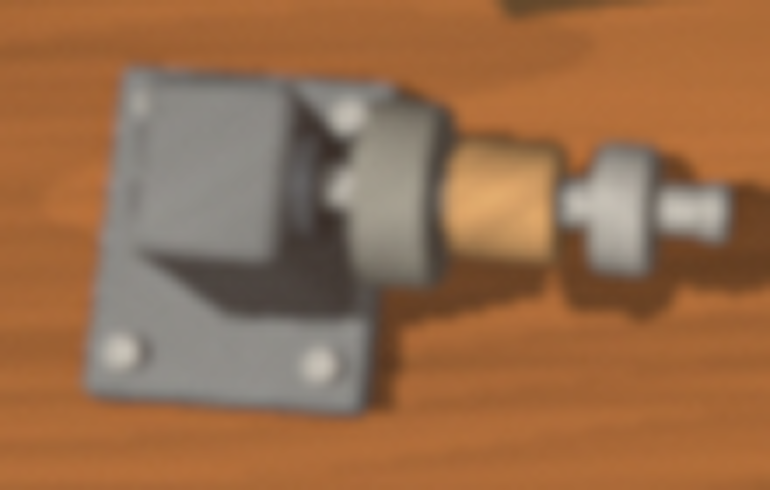

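The top view shows the stand at left (crop ~130,230) with wheel, spacer and collar along −y, spare at (480,280), tray at right. Two loose wooden decoys are on the bench. I'll move above the bar for a close wrist look.

```bash
python3 - <<'E'
import numpy as np
from scipy.spatial.transform import Rotation as Ro
c=np.load('/tmp/wrist0.npz');R=c['R'];t=c['t'];C=-R.T@t
q=Ro.from_quat([0.983,0.184,0,-0.001]).as_matrix()
tcp=np.array([.199,-.5125,.243])
print('cam',C,'in tool',q.T@(C-tcp)); print('cam fwd in tool',q.T@R[2],'camx in tool',q.T@R[0]);print(q.round(3))
E
```

```text
cam [ 0.27501079 -0.48250305  0.38468078] in tool [ 0.08176646 -0.0007521  -0.14164949]
cam fwd in tool [-0.29531386  0.00208067  0.95539803] camx in tool [-3.00691907e-04  9.99997377e-01 -2.27074502e-03]
[[ 0.932  0.362 -0.   ]
 [ 0.362 -0.932  0.002]
 [ 0.    -0.002 -1.   ]]
```

View pics/wrist0.png

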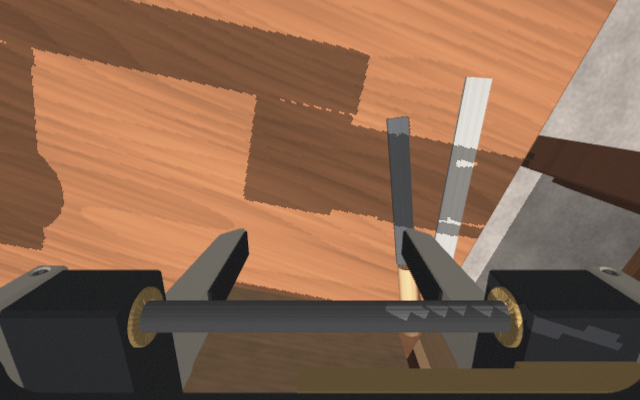

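Call:
jog_arm:
  steps:
    - {"travel": [0.81, -0.59, 0], "turn": -1, "fingers": 1}
    - {"travel": [0.85, -0.53, 0], "turn": -1, "fingers": 1}
    - {"travel": [0.88, -0.47, 0], "turn": -1, "fingers": 1}
    - {"travel": [0.91, -0.41, 0], "turn": -1, "fingers": 1}
    - {"travel": [0.94, -0.34, 0], "turn": -1, "fingers": 1}
    - {"travel": [0.96, -0.28, 0], "turn": -1, "fingers": 1}
    - {"travel": [0.98, -0.21, 0], "turn": -1, "fingers": 1}
    - {"travel": [0.99, -0.14, 0], "turn": -1, "fingers": 1}
    - {"travel": [1, -0.07, 0], "turn": -1, "fingers": 1}
    - {"travel": [1, 0, 0], "turn": -1, "fingers": 1}

```text
time_s: 1.88
tcp_pos: [0.3069, -0.3402, 0.243]
orientation: [0.854, 0.52, -0.001, 0.001]
wrist_force: [-0.1, -0.0, 0.1]
grip_width: 0.0927
```

Call:
jog_arm:
  steps:
    - {"travel": [0.99, 0.11, 0], "turn": -1}
    - {"travel": [0.98, 0.18, 0], "turn": -1}
    - {"travel": [0.97, 0.25, 0], "turn": -1}
    - {"travel": [0.95, 0.31, 0], "turn": -1}
    - {"travel": [0.93, 0.38, 0], "turn": -1}
    - {"travel": [0.9, 0.44, 0], "turn": -1}
    - {"travel": [0.86, 0.5, 0], "turn": -0.8}
    - {"travel": [0.84, 0.55, 0]}
    - {"travel": [0.84, 0.55, 0]}
    - {"travel": [0.84, 0.55, 0]}

```text
schema error: expected keys travel, turn, fingers
```

Call:
jog_arm:
  steps:
    - {"travel": [0.84, 0.55, 0]}
    - {"travel": [0.84, 0.55, 0]}
    - {"travel": [0.84, 0.55, 0]}
    - {"travel": [0.84, 0.55, 0]}
    - {"travel": [0.84, 0.55, 0]}
    - {"travel": [0.84, 0.55, 0]}
    - {"travel": [0.84, 0.55, 0]}
    - {"travel": [0.84, 0.55, 0]}
    - {"travel": [0.84, 0.55, 0]}
    - {"travel": [0.84, 0.55, 0]}

```text
schema error: expected keys travel, turn, fingers
```

Call:
jog_arm:
  steps:
    - {"travel": [0.84, 0.55, 0]}
    - {"travel": [0.84, 0.55, 0]}
    - {"travel": [0.84, 0.55, 0]}
    - {"travel": [0, 0, 0]}

```text
schema error: expected keys travel, turn, fingers
```

Call:
jog_arm:
  steps:
    - {"travel": [0.99, 0.11, 0], "turn": -1, "fingers": 1}
    - {"travel": [0.98, 0.18, 0], "turn": -1, "fingers": 1}
    - {"travel": [0.97, 0.25, 0], "turn": -1, "fingers": 1}
    - {"travel": [0.95, 0.31, 0], "turn": -1, "fingers": 1}
    - {"travel": [0.93, 0.38, 0], "turn": -1, "fingers": 1}
    - {"travel": [0.9, 0.44, 0], "turn": -1, "fingers": 1}
    - {"travel": [0.86, 0.5, 0], "turn": -0.8, "fingers": 1}
    - {"travel": [0.84, 0.55, 0], "turn": 0, "fingers": 1}
    - {"travel": [0.84, 0.55, 0], "turn": 0, "fingers": 1}
    - {"travel": [0.84, 0.55, 0], "turn": 0, "fingers": 1}

```text
time_s: 2.72
tcp_pos: [0.4194, -0.1627, 0.244]
orientation: [0.698, 0.716, -0.001, 0.003]
wrist_force: [-0.7, -0.3, 1.1]
grip_width: 0.0928
```

Call:
jog_arm:
  steps:
    - {"travel": [0.84, 0.55, 0], "turn": 0, "fingers": 1}
    - {"travel": [0.84, 0.55, 0], "turn": 0, "fingers": 1}
    - {"travel": [0.84, 0.55, 0], "turn": 0, "fingers": 1}
    - {"travel": [0.84, 0.55, 0], "turn": 0, "fingers": 1}
    - {"travel": [0.84, 0.55, 0], "turn": 0, "fingers": 1}
    - {"travel": [0.84, 0.55, 0], "turn": 0, "fingers": 1}
    - {"travel": [0.84, 0.55, 0], "turn": 0, "fingers": 1}
    - {"travel": [0.84, 0.55, 0], "turn": 0, "fingers": 1}
    - {"travel": [0.84, 0.55, 0], "turn": 0, "fingers": 1}
    - {"travel": [0.84, 0.55, 0], "turn": 0, "fingers": 1}

```text
time_s: 3.55
tcp_pos: [0.5299, 0.0179, 0.2447]
orientation: [0.698, 0.716, -0.0, 0.004]
wrist_force: [0.7, -1.0, -0.2]
grip_width: 0.0933
```

Call:
jog_arm:
  steps:
    - {"travel": [0.84, 0.55, 0], "turn": 0, "fingers": 1}
    - {"travel": [0.84, 0.55, 0], "turn": 0, "fingers": 1}
    - {"travel": [0.84, 0.55, 0], "turn": 0, "fingers": 1}
    - {"travel": [0, 0, 0], "turn": 0, "fingers": 1}

```text
time_s: 3.88
tcp_pos: [0.5643, 0.0748, 0.2444]
orientation: [0.697, 0.717, 0.0, 0.004]
wrist_force: [-0.9, -0.4, -1.2]
grip_width: 0.093
```

```bash
python3 - <<'E'
from h import *
s=env.get_state();print(s['tcp_pos'].round(4) if hasattr(s['tcp_pos'],'round') else s['tcp_pos'],s['orientation'],s['time_s'])
p,d,c=grab('wrist','w1.png'); np.savez('/tmp/w1.npz',p=p,d=d,**c)
E
```

```text
[0.5643 0.0748 0.2444] [6.97147776e-01 7.16913799e-01 4.27157244e-04 4.40462273e-03] 3.8833
```

View pics/w1.png

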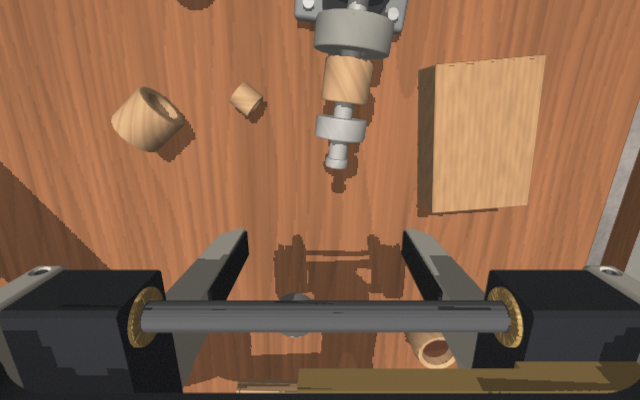

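```bash
cat > fit.py <<'E'
import numpy as np
from scipy.optimize import least_squares
def run(d,W,y0=0.05,y1=0.24):
    m=(d>0)&(W[...,0]>0.53)&(W[...,0]<0.63)&(W[...,1]>y0)&(W[...,1]<y1)&(W[...,2]>0.09)&(W[...,2]<0.16)
    return W[m]
E
python3 - <<'E'
from h import *
import fit
f=np.load('/tmp/w1.npz');c={k:f[k] for k in('intrinsics','R','t')};d=f['d'];W=world(d,c)
P=fit.run(d,W);print(len(P))
for y in np.arange(0.07,0.24,0.004):
    q=P[abs(P[:,1]-y)<.002]
    if len(q)>5: print(round(y,3),len(q),'x',np.percentile(q[:,0],[2,50,98]).round(4),(np.percentile(q[:,0],[2,98]).mean()).round(4),'zmax',np.percentile(q[:,2],98).round(4))
b=W[(abs(W[...,2])<.02)&(d>0)&(W[...,0]>.45)&(W[...,0]<.65)&(W[...,1]>-.0)&(W[...,1]<.1)];print('bench z',np.median(b[:,2]))
E
```

```text
7914
0.102 75 x [0.5643 0.5742 0.5824] 0.5734 zmax 0.1309
0.106 112 x [0.5639 0.5732 0.5833] 0.5736 zmax 0.1304
0.11 93 x [0.5654 0.5731 0.5811] 0.5733 zmax 0.1288
0.114 81 x [0.5667 0.5738 0.5819] 0.5743 zmax 0.1288
0.118 87 x [0.567  0.5745 0.5819] 0.5745 zmax 0.1292
0.122 85 x [0.5677 0.5744 0.5824] 0.5751 zmax 0.1287
0.126 147 x [0.5581 0.5802 0.5956] 0.5769 zmax 0.138
0.13 242 x [0.5555 0.5744 0.5954] 0.5754 zmax 0.1383
0.134 254 x [0.5553 0.575  0.5961] 0.5757 zmax 0.1385
0.138 254 x [0.5561 0.5748 0.5965] 0.5763 zmax 0.1384
0.142 262 x [0.5561 0.574  0.5951] 0.5756 zmax 0.138
0.146 121 x [0.5572 0.575  0.5845] 0.5709 zmax 0.1309
0.15 93 x [0.5701 0.5773 0.5851] 0.5776 zmax 0.1285
0.154 129 x [0.5707 0.5804 0.5963] 0.5835 zmax 0.1344
0.158 228 x [0.5599 0.5779 0.5968] 0.5783 zmax 0.1365
0.162 249 x [0.5598 0.5785 0.5968] 0.5783 zmax 0.1363
0.166 251 x [0.5605 0.5784 0.5973] 0.5789 zmax 0.1366
0.17 269 x [0.5604 0.5775 0.5977] 0.5791 zmax 0.1363
0.174 257 x [0.5611 0.5795 0.5983] 0.5797 zmax 0.1365
0.178 273 x [0.5614 0.5793 0.5983] 0.5798 zmax 0.1365
0.182 269 x [0.5617 0.5791 0.5989] 0.5803 zmax 0.1363
0.186 264 x [0.5624 0.5798 0.5989] 0.5806 zmax 0.1363
0.19 181 x [0.5623 0.5808 0.61  ] 0.5862 zmax 0.1359
0.194 654 x [0.5629 0.5871 0.6089] 0.5859 zmax 0.1468
0.198 551 x [0.5534 0.5767 0.6096] 0.5815 zmax 0.1475
0.202 477 x [0.5534 0.5809 0.6103] 0.5819 zmax 0.1474
0.206 479 x [0.5541 0.5812 0.6105] 0.5823 zmax 0.1476
0.21 489 x [0.554  0.5817 0.6113] 0.5826 zmax 0.1472
0.214 477 x [0.5546 0.5808 0.61  ] 0.5823 zmax 0.1476
0.218 214 x [0.5545 0.5689 0.5927] 0.5736 zmax 0.147
0.222 42 x [0.5793 0.5863 0.5919] 0.5856 zmax 0.1289
0.226 131 x [0.5773 0.5841 0.5923] 0.5848 zmax 0.1288
0.23 96 x [0.5783 0.5971 0.6037] 0.591 zmax 0.128
0.234 19 x [0.5718 0.5758 0.5781] 0.575 zmax 0.11
0.238 9 x [0.6091 0.6108 0.6136] 0.6113 zmax 0.0947
bench z -0.00012182552027124729
```

Call:
jog_arm:
  steps:
    - {"travel": [0, 0, 0], "turn": 0.9, "fingers": 1}
    - {"travel": [0, 0, 0], "turn": 0.85, "fingers": 1}
    - {"travel": [0.77, 0.07, 0], "turn": 0, "fingers": 1}
    - {"travel": [0.77, 0.07, 0], "turn": 0, "fingers": 1}
    - {"travel": [0.77, 0.07, 0.5], "turn": 0, "fingers": 1}
    - {"travel": [0.77, 0.07, 1], "turn": 0, "fingers": 1}
    - {"travel": [0, 0, 1], "turn": 0, "fingers": 1}
    - {"travel": [0, 0, 1], "turn": 0, "fingers": 1}
    - {"travel": [0, 0, 0.8], "turn": 0, "fingers": 1}
    - {"travel": [0, 0, 0], "turn": 0, "fingers": 1}

```text
time_s: 4.77
tcp_pos: [0.5735, 0.1269, 0.1569]
orientation: [0.743, 0.669, -0.001, 0.007]
wrist_force: [0.3, -0.4, 1.0]
grip_width: 0.0928
```

```bash
cat >> h.py <<'E'
def st():
    s=env.get_state();q=s['orientation'];print('tcp',np.round(s['tcp_pos'],4),'yaw',round(2*np.degrees(np.arctan2(q[1],q[0])),2),'q',np.round(q,4),'F',np.round(s['wrist_force'],2),'w',round(float(s['grip_width']),4),'t',s['time_s']);return s
def toolgo(target,yaw):
    s=env.get_state();d=np.array(target)-np.array(s['tcp_pos']);y=np.radians(yaw)
    print('units x,y,z',np.round([(d[0]*np.cos(y)+d[1]*np.sin(y))/.02,(d[0]*np.sin(y)-d[1]*np.cos(y))/.02,-d[2]/.02],2))
E
python3 - <<'E'
from h import *
st();toolgo([.576,.1355,.122],84.6)
E
```

```text
tcp [0.5735 0.1269 0.1569] yaw 84.05 q [ 0.7428  0.6694 -0.0012  0.007 ] F [ 0.35 -0.41  0.98] w 0.0928 t 4.7667
units x,y,z [0.44 0.08 1.74]
```

Call:
jog_arm:
  steps:
    - {"travel": [0.44, 0.1, 0.85], "turn": -0.14, "fingers": 1}
    - {"travel": [0.1, 0, 0.85], "turn": 0, "fingers": 1}
    - {"travel": [0, 0, 0.05], "turn": 0, "fingers": 1}

```text
time_s: 5.02
tcp_pos: [0.5771, 0.1343, 0.123]
orientation: [0.74, 0.672, -0.001, 0.008]
wrist_force: [-0.2, -0.7, -0.2]
grip_width: 0.0933
```

```bash
python3 - <<'E'
from h import *
st();toolgo([.576,.1355,.122],84.6)
p,d,c=grab('wrist','w2.png')
E
```

```text
tcp [0.5771 0.1343 0.123 ] yaw 84.5 q [ 0.7402  0.6724 -0.0012  0.0078] F [-0.24 -0.71 -0.15] w 0.0933 t 5.0167
units x,y,z [ 0.06 -0.06  0.05]
```

View pics/w2.png

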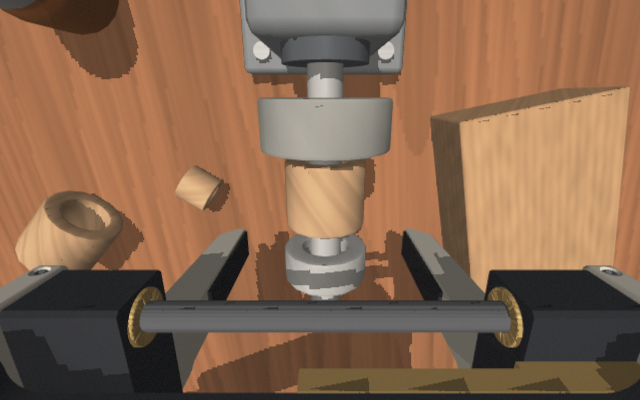

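Call:
jog_arm:
  steps:
    - {"travel": [0.05, 0, 0], "turn": 0, "fingers": 0.6}
    - {"travel": [0, 0, 0], "turn": 0, "fingers": 0.3}
    - {"travel": [0, 0, 0], "turn": 0, "fingers": 0.3}
    - {"travel": [0, 0, 0], "turn": 0, "fingers": 0.3}
    - {"travel": [0, 0, 0], "turn": 0, "fingers": 0.3}
  squeeze: 15

```text
time_s: 5.48
tcp_pos: [0.5805, 0.1336, 0.1305]
orientation: [0.741, 0.672, 0.002, 0.011]
wrist_force: [0.1, -0.2, -0.1]
grip_width: 0.0643
```

```bash
python3 - <<'E'
from h import *
st()
E
```

```text
tcp [0.5805 0.1336 0.1305] yaw 84.41 q [0.7407 0.6717 0.0022 0.011 ] F [ 0.12 -0.2  -0.11] w 0.0643 t 5.4833
```

Call:
jog_arm:
  steps:
    - {"travel": [0, 0, 0], "turn": 0, "fingers": 0.68}

```text
time_s: 5.57
tcp_pos: [0.5808, 0.1335, 0.1312]
orientation: [0.741, 0.672, 0.003, 0.011]
wrist_force: [0.2, 0.1, -1.0]
grip_width: 0.063
```

Call:
jog_arm:
  steps:
    - {"travel": [0, 0, 0], "turn": 0, "fingers": 0.68}

```text
time_s: 5.65
tcp_pos: [0.581, 0.1335, 0.1317]
orientation: [0.741, 0.672, 0.003, 0.012]
wrist_force: [0.9, 0.3, 0.3]
grip_width: 0.0632
```

```bash
python3 - <<'E'
from h import *
s=st();print(s['joints'],s['qvel'])
p,d,c=grab('wrist','w3.png')
s=st();print(s['joints'],s['qvel'])
E
```

```text
tcp [0.581  0.1335 0.1317] yaw 84.41 q [0.7407 0.6717 0.003  0.0117] F [0.94 0.29 0.26] w 0.0632 t 5.65
[ 0.0472893   0.42419507  1.58499467 -0.01587299  1.1130144   0.15178706] [-2.37388901e-03 -6.92427002e-03 -2.50118001e-03 -3.94027170e-05
  1.01577807e-03 -7.84806223e-04]
tcp [0.581  0.1336 0.1317] yaw 84.41 q [0.7407 0.6717 0.003  0.0117] F [0.04 0.71 0.29] w 0.0631 t 5.7
[ 0.04734078  0.42424296  1.58492859 -0.01585742  1.11296096  0.15182013] [ 0.00123741  0.00496325  0.00375058 -0.00031303 -0.00078778 -0.00089967]
```

View pics/w3.png

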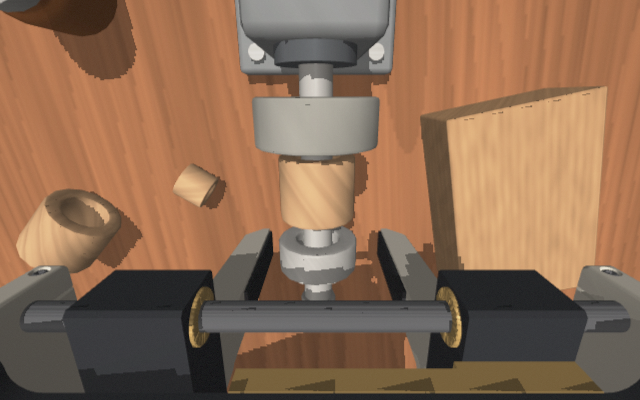

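Call:
jog_arm:
  steps:
    - {"travel": [0.08, -0.23, 0.48], "turn": 0, "fingers": 0.68}
    - {"travel": [0, 0, 0], "turn": 0, "fingers": 0.68}

```text
time_s: 5.87
tcp_pos: [0.5766, 0.1356, 0.1214]
orientation: [0.741, 0.672, 0.003, 0.012]
wrist_force: [-0.2, -0.1, -0.7]
grip_width: 0.0629
```

Call:
jog_arm:
  steps:
    - {"travel": [0, 0, 0], "turn": 0, "fingers": 0.6}

```text
time_s: 5.95
tcp_pos: [0.5763, 0.1357, 0.1211]
orientation: [0.741, 0.672, 0.003, 0.012]
wrist_force: [1.0, -0.1, 1.0]
grip_width: 0.06
```

Call:
jog_arm:
  steps:
    - {"travel": [0, 0, 0], "turn": 0, "fingers": 0.52}

```text
time_s: 6.03
tcp_pos: [0.5758, 0.1359, 0.1204]
orientation: [0.741, 0.672, 0.003, 0.011]
wrist_force: [0.1, -0.1, -0.4]
grip_width: 0.0541
```

Call:
jog_arm:
  steps:
    - {"travel": [0, 0, -0.05], "turn": 0, "fingers": 0.4}
    - {"travel": [0, 0, 0], "turn": 0, "fingers": 0.4}

```text
time_s: 6.2
tcp_pos: [0.5756, 0.1359, 0.1212]
orientation: [0.741, 0.672, 0.002, 0.011]
wrist_force: [0.2, 0.0, 1.7]
grip_width: 0.0432
```

Call:
jog_arm:
  steps:
    - {"travel": [0, 0, 0], "turn": 0, "fingers": 0.4}

```text
time_s: 6.28
tcp_pos: [0.5757, 0.1359, 0.1212]
orientation: [0.741, 0.672, 0.002, 0.011]
wrist_force: [0.2, -0.6, -1.6]
grip_width: 0.0431
```

```bash
python3 - <<'E'
from h import *
st()
p,d,c=grab('wrist','w4.png')
E
```

```text
tcp [0.5757 0.1359 0.1212] yaw 84.43 q [0.7406 0.6719 0.0024 0.0112] F [ 0.19 -0.62 -1.58] w 0.0431 t 6.2833
```

View pics/w4.png

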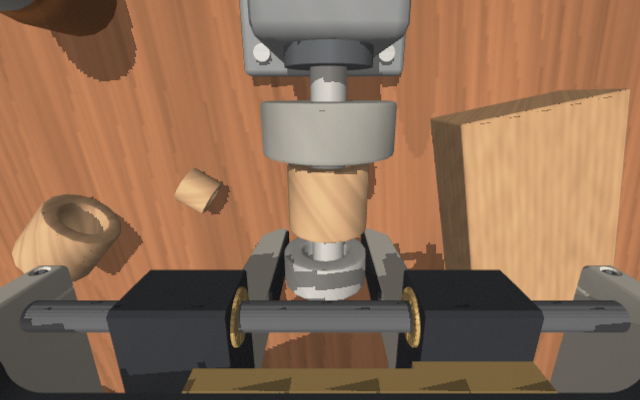

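Call:
jog_arm:
  steps:
    - {"travel": [0, 0.03, -0.2], "turn": 0, "fingers": 0.4}
    - {"travel": [0, 0, 0], "turn": 0, "fingers": 0.4}

```text
time_s: 6.5
tcp_pos: [0.5761, 0.1359, 0.1254]
orientation: [0.741, 0.672, 0.002, 0.011]
wrist_force: [0.8, -0.1, -0.8]
grip_width: 0.0429
```

```bash
python3 - <<'E'
from h import *
st()
p,d,c=grab('wrist','w5.png')
from scipy.spatial.transform import Rotation as Ro
cv2.imwrite('pics/w5c.png',cv2.resize(p[200:330,220:430,::-1],None,fx=3.5,fy=3.5,interpolation=cv2.INTER_CUBIC))
E
```

```text
tcp [0.5761 0.1359 0.1254] yaw 84.43 q [0.7406 0.6719 0.0022 0.011 ] F [ 0.75 -0.1  -0.8 ] w 0.0429 t 6.5
```

View pics/w5c.png

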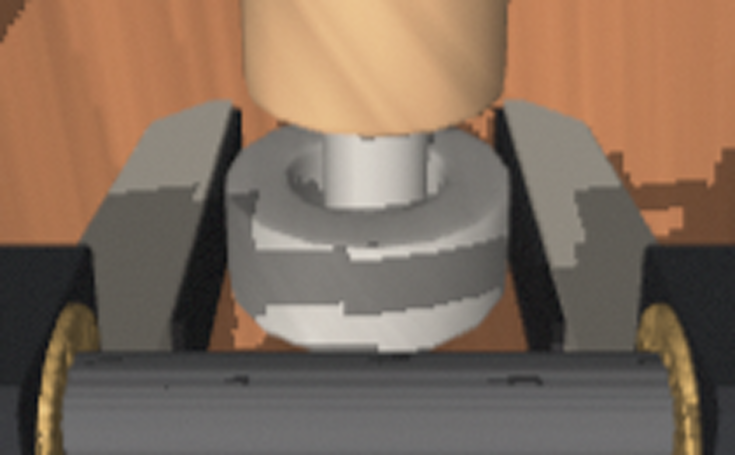

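Call:
jog_arm:
  steps:
    - {"travel": [0, 0.07, 0], "turn": 0, "fingers": 0.4}
    - {"travel": [0, 0, 0], "turn": 0, "fingers": 0.4}

```text
time_s: 6.72
tcp_pos: [0.5773, 0.1357, 0.1251]
orientation: [0.741, 0.672, 0.002, 0.011]
wrist_force: [-0.0, 0.6, -0.8]
grip_width: 0.0428
```

```bash
python3 - <<'E'
from h import *
st()
p,d,c=grab('wrist','w6.png')
cv2.imwrite('pics/w6c.png',cv2.resize(p[200:330,220:430,::-1],None,fx=3.5,fy=3.5,interpolation=cv2.INTER_CUBIC))
p,d,c=grab('side','s6.png')
cv2.imwrite('pics/s6c.png',cv2.resize(p[120:200,260:380,::-1],None,fx=6,fy=6,interpolation=cv2.INTER_CUBIC))
E
```

```text
tcp [0.5773 0.1357 0.1251] yaw 84.43 q [0.7406 0.6719 0.0019 0.0108] F [-0.01  0.57 -0.82] w 0.0428 t 6.7167
```

View pics/w6c.png

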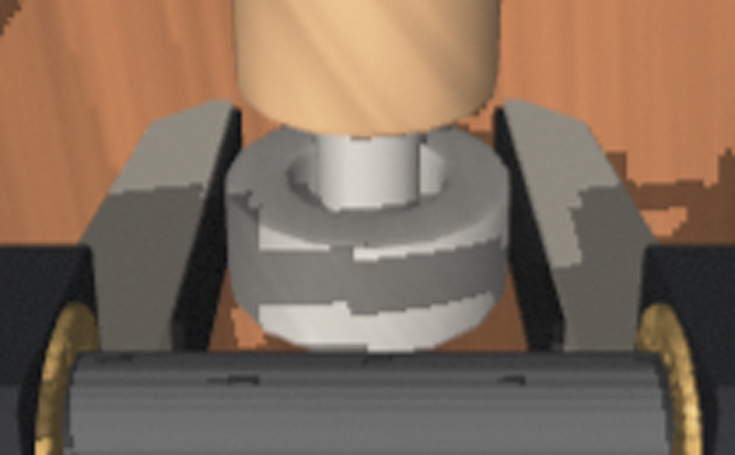

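Call:
jog_arm:
  steps:
    - {"travel": [-0.5, 0, 0], "turn": 0, "fingers": 0.4}
    - {"travel": [-0.5, 0, 0], "turn": 0, "fingers": 0.4}
    - {"travel": [0, 0, 0], "turn": 0, "fingers": 0.4}

```text
time_s: 7.07
tcp_pos: [0.5746, 0.1144, 0.1249]
orientation: [0.74, 0.673, 0.001, 0.011]
wrist_force: [1.0, -0.4, -1.6]
grip_width: 0.0429
```

```bash
python3 - <<'E'
from h import *
st()
p,d,c=grab('wrist')
cv2.imwrite('pics/w7c.png',cv2.resize(p[200:330,220:430,::-1],None,fx=3.5,fy=3.5,interpolation=cv2.INTER_CUBIC))
E
```

```text
tcp [0.5746 0.1144 0.1249] yaw 84.53 q [0.74   0.6725 0.0014 0.0106] F [ 1.01 -0.35 -1.64] w 0.0429 t 7.0667
```

View pics/w7c.png

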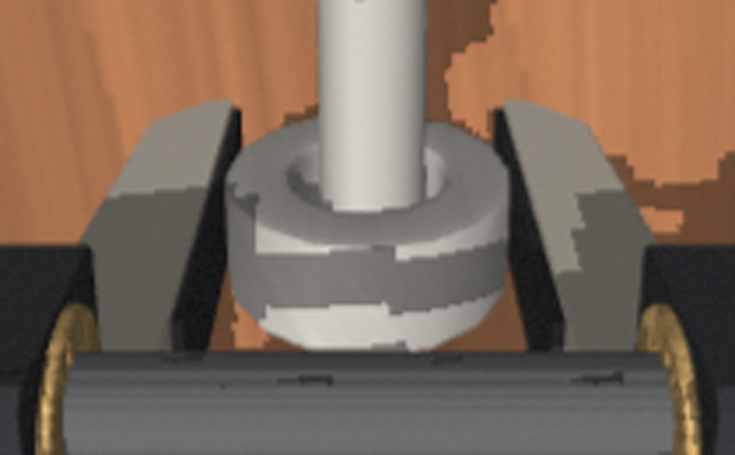

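Call:
jog_arm:
  steps:
    - {"travel": [-0.3, 0.05, 0], "turn": 0, "fingers": 0.4}
    - {"travel": [-0.5, 0, 0], "turn": 0, "fingers": 0.4}
    - {"travel": [-0.5, 0, 0], "turn": 0, "fingers": 0.4}
    - {"travel": [-0.5, 0, 0], "turn": 0, "fingers": 0.4}
    - {"travel": [-0.5, 0, 0], "turn": 0, "fingers": 0.4}

```text
time_s: 7.53
tcp_pos: [0.5709, 0.0658, 0.1255]
orientation: [0.74, 0.673, 0.002, 0.01]
wrist_force: [-0.1, 0.7, 0.5]
grip_width: 0.0431
```

```bash
python3 - <<'E'
from h import *
st()
p,d,c=grab('wrist','w8.png')
E
```

```text
tcp [0.5709 0.0658 0.1255] yaw 84.56 q [0.7398 0.6727 0.0018 0.0104] F [-0.14  0.66  0.5 ] w 0.0431 t 7.5333
```

View pics/w8.png

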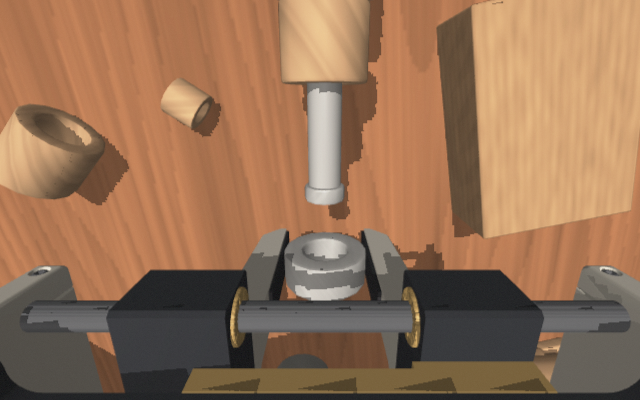

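Call:
jog_arm:
  steps:
    - {"travel": [-1, -0.08, 0], "turn": 0, "fingers": 0.4}
    - {"travel": [-1, -0.08, 0], "turn": 0, "fingers": 0.4}
    - {"travel": [-1, -0.08, 0], "turn": 0, "fingers": 0.4}
    - {"travel": [-1, -0.08, 0], "turn": 0, "fingers": 0.4}
    - {"travel": [-1, -0.08, 0], "turn": 0, "fingers": 0.4}
    - {"travel": [-1, -0.08, 0], "turn": 0, "fingers": 0.4}
    - {"travel": [-1, -0.08, 0], "turn": 0, "fingers": 0.4}
    - {"travel": [-1, -0.08, 0], "turn": 0, "fingers": 0.4}
    - {"travel": [-1, -0.08, 0], "turn": 0, "fingers": 0.4}
    - {"travel": [-1, -0.08, 0], "turn": 0, "fingers": 0.4}

```text
time_s: 8.42
tcp_pos: [0.533, -0.1439, 0.1284]
orientation: [0.74, 0.672, 0.003, 0.011]
wrist_force: [-0.5, -0.2, -0.4]
grip_width: 0.0429
```

Call:
jog_arm:
  steps:
    - {"travel": [-1, -0.08, 0], "turn": 0, "fingers": 0.4}
    - {"travel": [-1, -0.08, 0], "turn": 0, "fingers": 0.4}
    - {"travel": [-1, -0.08, 0], "turn": 0, "fingers": 0.4}
    - {"travel": [-1, -0.08, 0], "turn": 0, "fingers": 0.4}
    - {"travel": [-1, -0.08, 0], "turn": 0, "fingers": 0.4}
    - {"travel": [-1, -0.08, 0], "turn": 0, "fingers": 0.4}
    - {"travel": [-1, -0.08, 0], "turn": 0, "fingers": 0.4}
    - {"travel": [-1, -0.08, 0], "turn": 0, "fingers": 0.4}
    - {"travel": [-1, -0.08, 0], "turn": 0, "fingers": 0.4}

```text
time_s: 9.17
tcp_pos: [0.4959, -0.3341, 0.1308]
orientation: [0.742, 0.67, 0.003, 0.012]
wrist_force: [0.4, -0.4, -0.3]
grip_width: 0.043
```

```bash
python3 - <<'E'
from h import *
st();toolgo([.49,-.395,.038],84.6)
E
```

```text
tcp [ 0.4959 -0.3341  0.1308] yaw 84.17 q [0.7421 0.6702 0.0031 0.0115] F [ 0.41 -0.4  -0.28] w 0.043 t 9.1667
units x,y,z [-3.06 -0.01  4.64]
```

Call:
jog_arm:
  steps:
    - {"travel": [-1, 0, 0.6], "turn": 0, "fingers": 0.4}
    - {"travel": [-1, 0, 0.9], "turn": 0, "fingers": 0.4}
    - {"travel": [-0.8, 0, 0.9], "turn": 0, "fingers": 0.4}
    - {"travel": [0, 0, 0.9], "turn": 0, "fingers": 0.4}
    - {"travel": [0, 0, 0.9], "turn": 0, "fingers": 0.4}
    - {"travel": [0, 0, 0.2], "turn": 0, "fingers": 0.4}

```text
time_s: 9.67
tcp_pos: [0.4898, -0.4046, 0.0437]
orientation: [0.745, 0.667, 0.003, 0.017]
wrist_force: [-0.9, 1.6, -1.5]
grip_width: 0.0431
```

```bash
python3 - <<'E'
from h import *
st();toolgo([.49,-.395,.037],84.6)
grab('wrist','w9.png')
E
```

```text
tcp [ 0.4898 -0.4046  0.0437] yaw 83.69 q [0.7449 0.667  0.0026 0.0168] F [-0.93  1.6  -1.45] w 0.0431 t 9.6667
units x,y,z [ 0.48 -0.03  0.33]
```

View pics/w9.png

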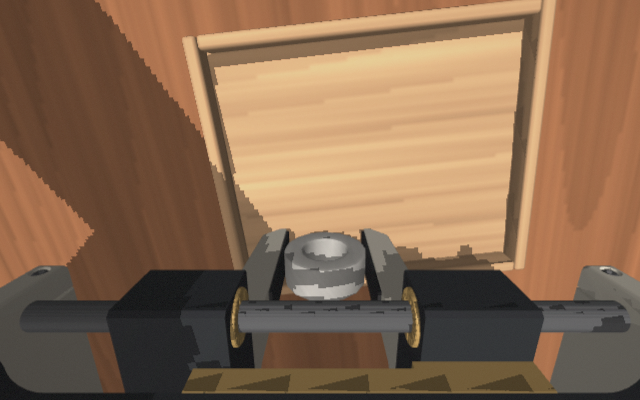

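Call:
jog_arm:
  steps:
    - {"travel": [0.9, 0, 0.15], "turn": 0.1, "fingers": 0.4}
    - {"travel": [0, 0, 0.1], "turn": 0, "fingers": 0.4}
    - {"travel": [0, 0, 0.05], "turn": 0, "fingers": 0.4}

```text
time_s: 9.97
tcp_pos: [0.4921, -0.3877, 0.0392]
orientation: [0.748, 0.664, 0.003, 0.018]
wrist_force: [-0.4, -0.8, -0.3]
grip_width: 0.0432
```

Call:
jog_arm:
  steps:
    - {"travel": [0, 0, 0.18], "turn": -0.3, "fingers": 0.4}
    - {"travel": [0, 0, 0.0], "turn": 0, "fingers": 0.4}

```text
time_s: 10.13
tcp_pos: [0.493, -0.3885, 0.0371]
orientation: [0.739, 0.673, 0.002, 0.019]
wrist_force: [-0.4, 1.1, -0.3]
grip_width: 0.0429
```

Call:
jog_arm:
  steps:
    - {"travel": [0, 0, 0], "turn": 0, "fingers": 0.56}
    - {"travel": [0, 0, 0], "turn": 0, "fingers": 0.56}
    - {"travel": [0, 0, 0], "turn": 0, "fingers": 0.56}

```text
time_s: 10.38
tcp_pos: [0.494, -0.3903, 0.0391]
orientation: [0.739, 0.673, 0.002, 0.021]
wrist_force: [0.2, -0.5, 0.3]
grip_width: 0.0519
```

```bash
python3 - <<'E'
from h import *
st()
grab('wrist','w10.png')
E
```

```text
tcp [ 0.494  -0.3903  0.0391] yaw 84.65 q [0.7392 0.6732 0.0023 0.0209] F [ 0.19 -0.48  0.28] w 0.0519 t 10.3833
```

View pics/w10.png

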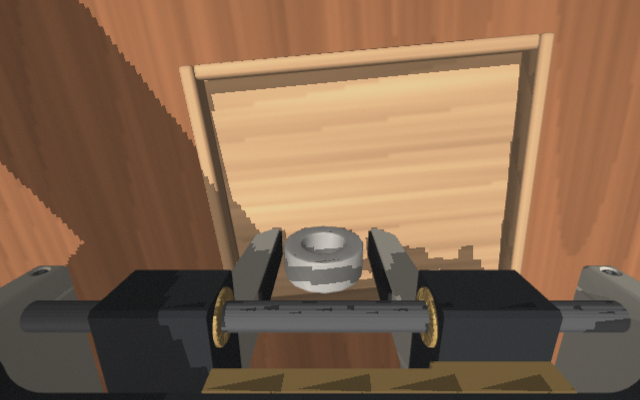

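Call:
jog_arm:
  steps:
    - {"travel": [0, 0, 0], "turn": 0, "fingers": 0.75}
    - {"travel": [0, 0, 0], "turn": 0, "fingers": 0.75}
    - {"travel": [0, 0, -0.3], "turn": 0, "fingers": 0.75}
    - {"travel": [0, 0, -0.8], "turn": 0, "fingers": 0.75}
    - {"travel": [0, 0, -1], "turn": 0, "fingers": 0.75}
    - {"travel": [0, 0, -1], "turn": 0, "fingers": 0.75}
    - {"travel": [0, 0, -1], "turn": 0, "fingers": 0.75}
    - {"travel": [0, 0, -1], "turn": 0, "fingers": 0.75}

```text
time_s: 11.1
tcp_pos: [0.4881, -0.3852, 0.1411]
orientation: [0.739, 0.673, 0.002, 0.015]
wrist_force: [0.5, 0.6, 0.6]
grip_width: 0.0698
```

```bash
python3 - <<'E'
from h import *
st();toolgo([.57,.066,.16],84.6)
grab('wrist','w11.png')
E
```

```text
tcp [ 0.4881 -0.3852  0.1411] yaw 84.62 q [0.7394 0.673  0.0023 0.0154] F [0.53 0.62 0.57] w 0.0698 t 11.1
units x,y,z [22.84  1.95 -0.95]
```

View pics/w11.png

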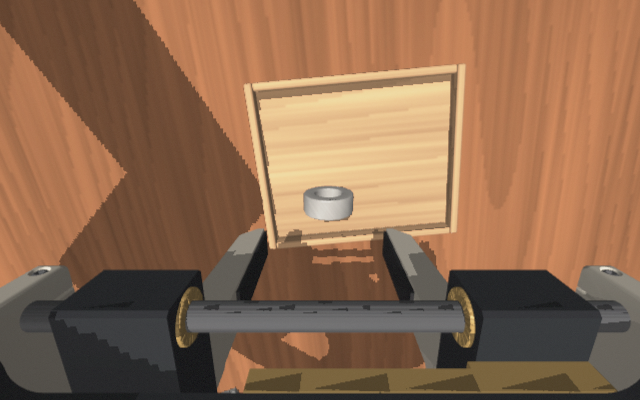

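Call:
jog_arm:
  steps:
    - {"travel": [1, 0.085, -0.1], "turn": 0, "fingers": 0.75}
    - {"travel": [1, 0.085, -0.1], "turn": 0, "fingers": 0.75}
    - {"travel": [1, 0.085, -0.1], "turn": 0, "fingers": 0.75}
    - {"travel": [1, 0.085, -0.1], "turn": 0, "fingers": 0.75}
    - {"travel": [1, 0.085, -0.1], "turn": 0, "fingers": 0.75}
    - {"travel": [1, 0.085, -0.1], "turn": 0, "fingers": 0.75}
    - {"travel": [1, 0.085, -0.1], "turn": 0, "fingers": 0.75}
    - {"travel": [1, 0.085, -0.1], "turn": 0, "fingers": 0.75}
    - {"travel": [1, 0.085, -0.1], "turn": 0, "fingers": 0.75}
    - {"travel": [1, 0.085, -0.1], "turn": 0, "fingers": 0.75}

```text
time_s: 11.98
tcp_pos: [0.5271, -0.1874, 0.1683]
orientation: [0.742, 0.67, 0.002, 0.026]
wrist_force: [0.5, 0.0, 0.2]
grip_width: 0.0695
```

Call:
jog_arm:
  steps:
    - {"travel": [1, 0.085, -0.1], "turn": 0, "fingers": 0.75}
    - {"travel": [1, 0.085, -0.1], "turn": 0, "fingers": 0.75}
    - {"travel": [1, 0.085, -0.1], "turn": 0, "fingers": 0.75}
    - {"travel": [1, 0.085, -0.1], "turn": 0, "fingers": 0.75}
    - {"travel": [1, 0.085, -0.1], "turn": 0, "fingers": 0.75}
    - {"travel": [1, 0.085, -0.1], "turn": 0, "fingers": 0.75}
    - {"travel": [1, 0.085, -0.1], "turn": 0, "fingers": 0.75}
    - {"travel": [1, 0.085, -0.1], "turn": 0, "fingers": 0.75}
    - {"travel": [1, 0.085, -0.1], "turn": 0, "fingers": 0.75}
    - {"travel": [1, 0.085, -0.1], "turn": 0, "fingers": 0.75}

```text
time_s: 12.82
tcp_pos: [0.5641, 0.0209, 0.1863]
orientation: [0.742, 0.67, 0.003, 0.028]
wrist_force: [-0.0, -0.4, -0.2]
grip_width: 0.0698
```

```bash
python3 - <<'E'
from h import *
st();toolgo([.5812,.173,.16],84.6)
E
```

```text
tcp [0.5641 0.0209 0.1863] yaw 84.18 q [0.7418 0.6701 0.0033 0.028 ] F [-0.01 -0.4  -0.18] w 0.0698 t 12.8167
units x,y,z [7.65 0.13 1.31]
```

```bash
cat >> h.py <<'E'
from scipy.spatial.transform import Rotation as Ro
def tl():
    s=st();R=Ro.from_quat(s['orientation']).as_matrix();print('z',R[:,2].round(4),'j',np.round(s['joints'],4),'sum',round(s['joints'][1]+s['joints'][2]+s['joints'][4],4),'eff',np.round(s['joint_efforts'],2))
E
python3 - <<'E'
from h import *
tl()
E
```

```text
tcp [0.5641 0.0209 0.1863] yaw 84.18 q [0.7418 0.6701 0.0033 0.028 ] F [-0.01 -0.4  -0.18] w 0.0698 t 12.8167
z [ 0.0425 -0.0371 -0.9984] j [-0.1415  0.3052  1.6188 -0.0334  1.1704 -0.0277] sum 3.0944 eff [-2.160e+00 -4.574e+01 -2.635e+01 -4.000e-02 -3.000e-01 -6.300e-01]
```

Call:
jog_arm:
  steps:
    - {"travel": [0, 0, 0], "turn": 0, "fingers": 0.75}
    - {"travel": [0, 0, 0], "turn": 0, "fingers": 0.75}
    - {"travel": [0, 0, 0], "turn": 0, "fingers": 0.75}

```text
time_s: 13.07
tcp_pos: [0.5644, 0.0247, 0.1872]
orientation: [0.74, 0.672, 0.004, 0.028]
wrist_force: [-0.5, 0.3, -0.8]
grip_width: 0.0699
```

```bash
python3 - <<'E'
from h import *
tl()
E
```

```text
tcp [0.5644 0.0247 0.1872] yaw 84.49 q [0.74   0.672  0.0042 0.0283] F [-0.46  0.3  -0.81] w 0.0699 t 13.0667
z [ 0.0443 -0.0363 -0.9984] j [-0.1352  0.3043  1.6179 -0.0325  1.1708 -0.0271] sum 3.093 eff [ 6.000e-01 -4.503e+01 -2.713e+01 -1.000e-02 -2.400e-01  5.000e-02]
```

Call:
jog_arm:
  steps:
    - {"travel": [0.5, 0, 0], "turn": 0, "fingers": 0.75}
    - {"travel": [0.5, 0, 0], "turn": 0, "fingers": 0.75}
    - {"travel": [0.5, 0, 0], "turn": 0, "fingers": 0.75}

```text
time_s: 13.32
tcp_pos: [0.5673, 0.0525, 0.1862]
orientation: [0.742, 0.67, 0.004, 0.029]
wrist_force: [-0.7, -0.7, 0.1]
grip_width: 0.0698
```

```bash
python3 - <<'E'
from h import *
tl()
E
```

```text
tcp [0.5673 0.0525 0.1862] yaw 84.18 q [0.7418 0.67   0.0037 0.0287] F [-0.73 -0.65  0.14] w 0.0698 t 13.3167
z [ 0.0439 -0.0376 -0.9983] j [-0.0827  0.3148  1.6054 -0.0367  1.1747  0.0322] sum 3.0949 eff [ -1.24 -45.99 -26.9   -0.11  -0.26  -0.36]
```

```bash
cat >> h.py <<'E'
def toolgo(target):
    s=env.get_state();R=Ro.from_quat(s['orientation']).as_matrix()
    print('units',np.round(R.T@(np.array(target)-np.array(s['tcp_pos']))/.02,2))
E
python3 - <<'E'
from h import *
tl();toolgo([.5812,.173,.17])
E
```

```text
tcp [0.5673 0.0525 0.1862] yaw 84.18 q [0.7418 0.67   0.0037 0.0287] F [-0.73 -0.65  0.14] w 0.0698 t 13.3167
z [ 0.0439 -0.0376 -0.9983] j [-0.0827  0.3148  1.6054 -0.0367  1.1747  0.0322] sum 3.0949 eff [ -1.24 -45.99 -26.9   -0.11  -0.26  -0.36]
units [6.09 0.05 0.61]
```

Call:
jog_arm:
  steps:
    - {"travel": [0.9, 0.01, 0.05], "turn": 0, "fingers": 0.75}
    - {"travel": [0.9, 0.01, 0.05], "turn": 0, "fingers": 0.75}
    - {"travel": [0.9, 0.01, 0.05], "turn": 0, "fingers": 0.75}
    - {"travel": [0.9, 0.01, 0.05], "turn": 0, "fingers": 0.75}
    - {"travel": [0.9, 0.01, 0.05], "turn": 0, "fingers": 0.75}
    - {"travel": [0.9, 0.01, 0.05], "turn": 0, "fingers": 0.75}
    - {"travel": [0.4, 0, 0.05], "turn": 0, "fingers": 0.75}
    - {"travel": [0, 0, 0], "turn": 0, "fingers": 0.75}

```text
time_s: 13.98
tcp_pos: [0.5811, 0.1766, 0.1738]
orientation: [0.743, 0.669, 0.004, 0.028]
wrist_force: [0.0, 0.1, -0.1]
grip_width: 0.0695
```

```bash
python3 - <<'E'
from h import *
tl();toolgo([.5812,.173,.122])
p,d,c=grab('wrist','w12.png');W=world(d,c)
for y in np.arange(0.10,0.22,0.004):
    q=W[(d>0)&(W[...,0]>.53)&(W[...,0]<.63)&(W[...,2]>.1)&(W[...,2]<.16)&(abs(W[...,1]-y)<.002)]
    if len(q)>5: print(round(y,3),len(q),(np.percentile(q[:,0],[2,98])).round(4),(np.percentile(q[:,0],[2,98]).mean()).round(4),'zmax',np.percentile(q[:,2],98).round(4))
E
```

```text
tcp [0.5811 0.1766 0.1738] yaw 83.99 q [0.7429 0.6688 0.0035 0.028 ] F [ 0.02  0.13 -0.09] w 0.0695 t 13.9833
z [ 0.0427 -0.0369 -0.9984] j [ 0.1358  0.3955  1.5176 -0.0457  1.1914  0.2569] sum 3.1046 eff [  0.55 -50.27 -27.39  -0.06  -0.24   0.22]
units [-0.1  -0.1   2.59]
0.116 24 [0.5667 0.582 ] 0.5744 zmax 0.1269
0.12 91 [0.5672 0.5822] 0.5747 zmax 0.1285
0.124 97 [0.5678 0.5827] 0.5753 zmax 0.1289
0.128 94 [0.5683 0.583 ] 0.5756 zmax 0.1285
0.132 106 [0.5687 0.5835] 0.5761 zmax 0.1285
0.136 94 [0.5692 0.5839] 0.5765 zmax 0.1286
0.14 108 [0.569 0.584] 0.5765 zmax 0.1287
0.144 103 [0.5693 0.5845] 0.5769 zmax 0.1284
0.148 109 [0.5699 0.5848] 0.5774 zmax 0.1287
0.152 26 [0.5716 0.581 ] 0.5763 zmax 0.1286
0.156 124 [0.5659 0.5968] 0.5813 zmax 0.1359
0.16 271 [0.5606 0.5966] 0.5786 zmax 0.1363
0.164 295 [0.5605 0.5978] 0.5791 zmax 0.1375
0.168 317 [0.5612 0.6154] 0.5883 zmax 0.1571
0.172 331 [0.5459 0.6158] 0.5808 zmax 0.1572
0.176 358 [0.5459 0.6162] 0.5811 zmax 0.1579
0.18 484 [0.5463 0.6267] 0.5865 zmax 0.1595
0.184 359 [0.5467 0.6152] 0.5809 zmax 0.1577
0.188 403 [0.5405 0.5953] 0.5679 zmax 0.1587
0.192 142 [0.5338 0.6092] 0.5715 zmax 0.1598
0.196 390 [0.5588 0.61  ] 0.5844 zmax 0.1472
0.2 565 [0.5546 0.6108] 0.5827 zmax 0.1474
0.204 577 [0.5548 0.6108] 0.5828 zmax 0.1472
0.208 581 [0.5551 0.6106] 0.5828 zmax 0.1472
0.212 609 [0.5554 0.6116] 0.5835 zmax 0.1473
0.216 1109 [0.5574 0.6117] 0.5846 zmax 0.1469
```

View pics/w12.png

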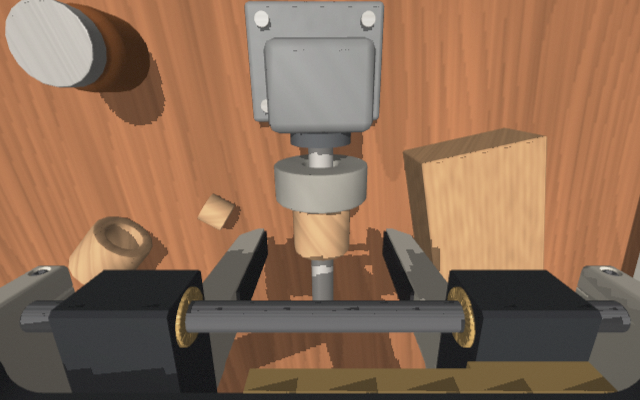

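Call:
jog_arm:
  steps:
    - {"travel": [-0.08, -0.1, 0.6], "turn": -0.1, "fingers": 0.75}
    - {"travel": [-0.05, -0.03, 0.6], "turn": 0, "fingers": 0.75}
    - {"travel": [0, -0.03, 0.6], "turn": 0, "fingers": 0.75}
    - {"travel": [0, 0, 0.6], "turn": 0, "fingers": 0.75}

```text
time_s: 14.37
tcp_pos: [0.5818, 0.1694, 0.1281]
orientation: [0.741, 0.671, 0.006, 0.031]
wrist_force: [0.7, 0.1, 0.1]
grip_width: 0.0697
```

```bash
python3 - <<'E'
from h import *
tl();toolgo([.580,.172,.122])
p,d,c=grab('wrist','w13.png')
cv2.imwrite('pics/w13c.png',cv2.resize(p[170:330,220:430,::-1],None,fx=3.5,fy=3.5,interpolation=cv2.INTER_CUBIC))
E
```

```text
tcp [0.5818 0.1694 0.1281] yaw 84.37 q [0.7406 0.6712 0.0056 0.0308] F [0.72 0.12 0.06] w 0.0697 t 14.3667
z [ 0.0496 -0.0382 -0.998 ] j [ 0.1248  0.4334  1.5816 -0.05    1.0825  0.2455] sum 3.0976 eff [  0.3  -51.89 -26.16  -0.13   0.17   0.  ]
units [ 0.13 -0.12  0.3 ]
```

View pics/w13c.png

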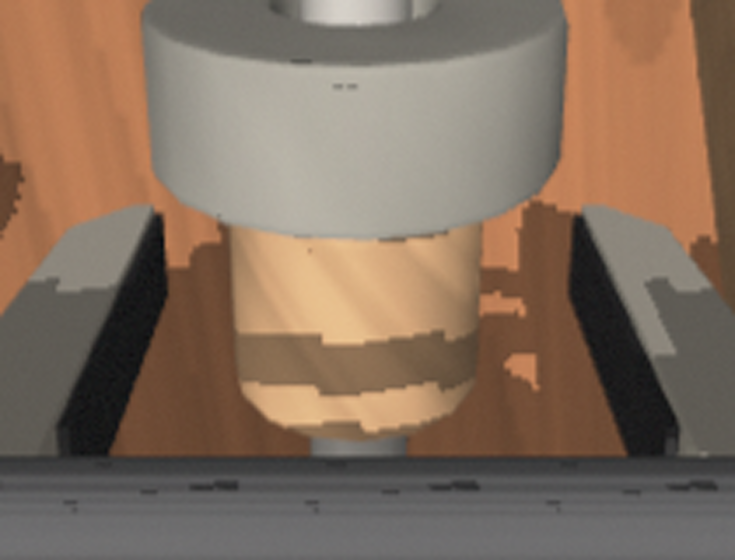

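Call:
jog_arm:
  steps:
    - {"travel": [0.1, -0.1, 0.3], "turn": 0, "fingers": 0.6}
    - {"travel": [0, 0, 0], "turn": 0, "fingers": 0.5}
    - {"travel": [0, 0, 0], "turn": 0, "fingers": 0.46}

```text
time_s: 14.67
tcp_pos: [0.5785, 0.1686, 0.1186]
orientation: [0.742, 0.67, 0.003, 0.029]
wrist_force: [-0.8, -0.2, -0.4]
grip_width: 0.0539
```

```bash
python3 - <<'E'
from h import *
tl();toolgo([.580,.172,.122])
E
```

```text
tcp [0.5785 0.1686 0.1186] yaw 84.2 q [0.7416 0.6702 0.0028 0.0295] F [-0.83 -0.19 -0.39] w 0.0539 t 14.6667
z [ 0.0437 -0.04   -0.9982] j [ 0.1246  0.4415  1.5949 -0.0515  1.0673  0.2497] sum 3.1037 eff [ 5.000e-02 -4.991e+01 -2.449e+01 -1.500e-01 -1.500e-01  1.000e-02]
units [ 0.17  0.06 -0.17]
```

Call:
jog_arm:
  steps:
    - {"travel": [0.13, 0.05, -0.13], "turn": 0, "fingers": 0.46}
    - {"travel": [0, 0, 0], "turn": 0, "fingers": 0.36}
    - {"travel": [0, 0, 0], "turn": 0, "fingers": 0.36}
    - {"travel": [0, 0, 0], "turn": 0, "fingers": 0.36}

```text
time_s: 15.0
tcp_pos: [0.581, 0.1712, 0.1237]
orientation: [0.742, 0.67, 0.004, 0.03]
wrist_force: [-0.5, 0.8, 0.0]
grip_width: 0.0396
```

```bash
python3 - <<'E'
from h import *
tl();toolgo([.580,.172,.122])
p,d,c=grab('wrist','w14.png')
cv2.imwrite('pics/w14c.png',cv2.resize(p[170:330,220:430,::-1],None,fx=3.5,fy=3.5,interpolation=cv2.INTER_CUBIC))
E
```

```text
tcp [0.581  0.1712 0.1237] yaw 84.18 q [0.7418 0.6699 0.0042 0.0305] F [-0.53  0.82  0.05] w 0.0396 t 15.0
z [ 0.047  -0.0397 -0.9981] j [ 0.1285  0.4393  1.5843 -0.0516  1.077   0.2537] sum 3.1005 eff [-4.000e-02 -5.102e+01 -2.554e+01 -1.600e-01 -2.200e-01  1.000e-02]
units [ 0.04 -0.06  0.08]
```

View pics/w14c.png

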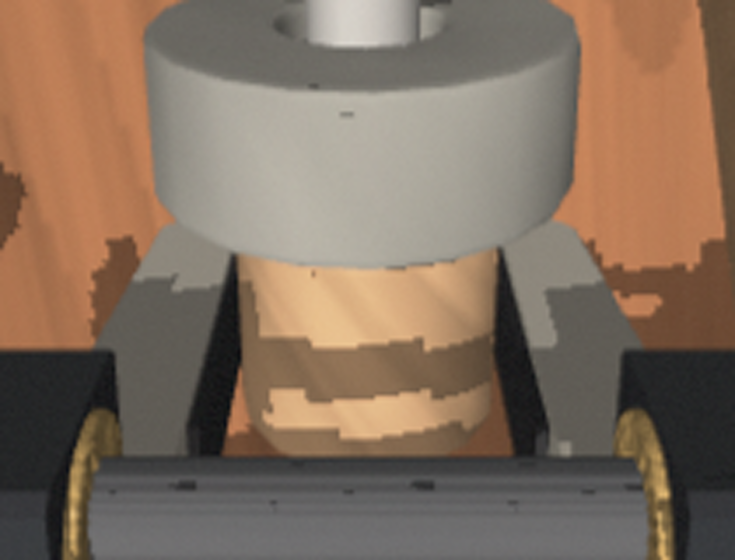

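Call:
jog_arm:
  steps:
    - {"travel": [0, 0, -0.15], "turn": 0, "fingers": 0.36}
    - {"travel": [0, 0, 0], "turn": 0, "fingers": 0.36}

```text
time_s: 15.22
tcp_pos: [0.5809, 0.1714, 0.1272]
orientation: [0.742, 0.67, 0.004, 0.031]
wrist_force: [-0.0, -0.1, -0.6]
grip_width: 0.0394
```

```bash
cat >> h.py <<'E'
def prof(d,c,y0=.1,y1=.22,dy=.004,xc=lambda y:.5765+.094*(y-.136),h=.012):
    W=world(d,c)
    for y in np.arange(y0,y1,dy):
        q=W[(d>0)&(abs(W[...,0]-xc(y))<h)&(W[...,2]>.1)&(W[...,2]<.16)&(abs(W[...,1]-y)<dy/2)]
        if len(q)>5: print(round(y,3),len(q),(np.percentile(q[:,0],[2,98])).round(4),'zmax',np.percentile(q[:,2],[90,98]).round(4))
E
python3 - <<'E'
from h import *
tl()
p,d,c=grab('wrist','w15.png');prof(d,c)
E
```

```text
tcp [0.5809 0.1714 0.1272] yaw 84.19 q [0.7417 0.6701 0.0043 0.0306] F [-0.02 -0.14 -0.56] w 0.0394 t 15.2167
z [ 0.0474 -0.0396 -0.9981] j [ 0.129   0.4353  1.5808 -0.0514  1.084   0.2535] sum 3.1002 eff [  0.   -50.42 -25.19  -0.16  -0.1    0.  ]
0.1 15 [0.5656 0.5827] zmax [0.1288 0.1291]
0.104 141 [0.5643 0.5831] zmax [0.1296 0.1302]
0.108 282 [0.5644 0.5829] zmax [0.1292 0.1298]
0.112 138 [0.5666 0.5818] zmax [0.1281 0.1286]
0.116 137 [0.5671 0.5822] zmax [0.1281 0.1286]
0.12 138 [0.5673 0.5825] zmax [0.128  0.1287]
0.124 128 [0.5683 0.5815] zmax [0.1281 0.1285]
0.128 38 [0.5704 0.5794] zmax [0.1286 0.1289]
0.156 16 [0.573  0.5903] zmax [0.1381 0.139 ]
0.16 215 [0.5672 0.5904] zmax [0.1405 0.1408]
0.164 318 [0.5677 0.5905] zmax [0.1409 0.1414]
0.168 323 [0.568  0.5909] zmax [0.1408 0.1413]
0.172 342 [0.5684 0.5913] zmax [0.1407 0.1413]
0.176 339 [0.5688 0.5917] zmax [0.1408 0.1414]
0.18 367 [0.5692 0.592 ] zmax [0.1408 0.1414]
0.184 358 [0.5695 0.5926] zmax [0.1407 0.1413]
0.188 425 [0.57   0.5925] zmax [0.1406 0.1413]
0.192 75 [0.57   0.5928] zmax [0.1425 0.1445]
0.196 330 [0.571  0.5938] zmax [0.1469 0.1474]
0.2 452 [0.5711 0.5941] zmax [0.147  0.1475]
0.204 463 [0.5714 0.5944] zmax [0.147  0.1475]
0.208 485 [0.5717 0.5947] zmax [0.147  0.1475]
0.212 508 [0.5722 0.5951] zmax [0.1469 0.1474]
0.216 977 [0.5726 0.5957] zmax [0.1465 0.1472]
```

```bash
cat >> h.py <<'E'
from scipy.optimize import least_squares
def axfit(d,c,y0,y1,r,zmin,h=.03,xg=.58,sl=.094):
    W=world(d,c);P=W[(d>0)&(W[...,1]>y0)&(W[...,1]<y1)&(abs(W[...,0]-xg)<h)&(W[...,2]>zmin)&(W[...,2]<.16)]
    ym=(y0+y1)/2
    f=lambda v:(np.hypot((P[:,0]-v[0]-sl*(P[:,1]-ym))*.9956,P[:,2]-v[1])-r)
    o=least_squares(f,[xg,.118],loss='soft_l1',f_scale=.001);print('axis at y',ym,o.x.round(4),'rms',np.sqrt((f(o.x)**2).mean()).round(4),len(P));return o.x
E
python3 - <<'E'
from h import *
p,d,c=grab('wrist')
axfit(d,c,.11,.126,.008,.122,h=.015,xg=.5747)
axfit(d,c,.158,.188,.020,.131,h=.016)
E
```

```text
axis at y 0.118 [0.5748 0.1199] rms 0.0004 529
axis at y 0.173 [0.5803 0.1202] rms 0.0005 3160
```

```bash
python3 - <<'E'
from h import *
s=st();R=Ro.from_quat(s['orientation']).as_matrix()
print(R.T@np.array([-.0936,-.9956,0]))
E
```

```text
tcp [0.5806 0.1714 0.1267] yaw 84.19 q [0.7417 0.67   0.0039 0.0304] F [0.56 0.71 1.07] w 0.0394 t 15.3167
[-0.99934621  0.00678535  0.03523403]
```

Call:
jog_arm:
  steps:
    - {"travel": [-0.5, 0, 0.018], "turn": 0, "fingers": 0.36}
    - {"travel": [-0.5, 0, 0.018], "turn": 0, "fingers": 0.36}
    - {"travel": [-0.4, 0, 0.015], "turn": 0, "fingers": 0.36}
    - {"travel": [0, 0, 0], "turn": 0, "fingers": 0.36}

```text
time_s: 15.65
tcp_pos: [0.577, 0.1409, 0.1262]
orientation: [0.741, 0.671, 0.003, 0.03]
wrist_force: [0.0, -0.3, -1.3]
grip_width: 0.0393
```

```bash
python3 - <<'E'
from h import *
tl()
p,d,c=grab('wrist')
b=axfit(d,c,.16,.18,.008,.122,h=.015,xg=.58)
axfit(d,c,.13,.15,.020,.131,h=.016,xg=.577); print('bar',b[0]-.094*.03)
E
```

```text
tcp [0.577  0.1409 0.1262] yaw 84.27 q [0.7412 0.6706 0.0035 0.0303] F [ 0.04 -0.33 -1.34] w 0.0393 t 15.65
z [ 0.0458 -0.0403 -0.9981] j [ 0.0773  0.4173  1.6128 -0.0499  1.0694  0.2004] sum 3.0995 eff [  0.07 -49.93 -25.62  -0.16  -0.29  -0.17]
axis at y 0.16999999999999998 [0.5795 0.12  ] rms 0.0028 1259
axis at y 0.14 [0.5764 0.1195] rms 0.0005 2118
bar 0.5766838401443307
```

Call:
jog_arm:
  steps:
    - {"travel": [-0.5, 0.01, -0.01], "turn": 0, "fingers": 0.36}
    - {"travel": [-0.5, 0.01, 0.01], "turn": 0, "fingers": 0.36}
    - {"travel": [-0.5, 0, 0.018], "turn": 0, "fingers": 0.36}
    - {"travel": [-0.5, 0, 0.018], "turn": 0, "fingers": 0.36}
    - {"travel": [-0.5, 0, 0.018], "turn": 0, "fingers": 0.36}
    - {"travel": [-0.5, 0, 0.018], "turn": 0, "fingers": 0.36}
    - {"travel": [-0.5, 0, 0.018], "turn": 0, "fingers": 0.36}
    - {"travel": [-0.5, 0, 0.018], "turn": 0, "fingers": 0.36}

```text
time_s: 16.37
tcp_pos: [0.5686, 0.0541, 0.1271]
orientation: [0.741, 0.671, 0.004, 0.03]
wrist_force: [0.0, -0.3, -0.2]
grip_width: 0.0392
```

```bash
python3 - <<'E'
from h import *
tl();toolgo([.49,-.335,.126]);toolgo([.49,-.335,.037])
p,d,c=grab('wrist','w16.png')
E
```

```text
tcp [0.5686 0.0541 0.1271] yaw 84.26 q [0.7413 0.6705 0.0038 0.0303] F [ 0.01 -0.33 -0.16] w 0.0392 t 16.3667
z [ 0.0462 -0.0397 -0.9981] j [-0.0785  0.3759  1.6761 -0.0417  1.0407  0.0418] sum 3.0927 eff [  1.38 -47.02 -25.27  -0.12  -0.2    0.34]
units [-19.74  -1.99   0.65]
units [-19.58  -2.21   5.09]
```

View pics/w16.png

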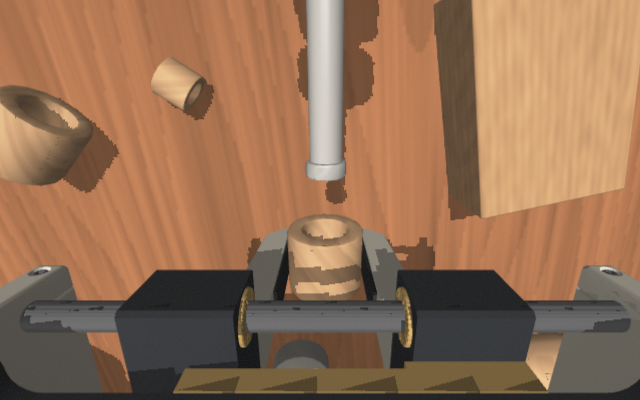

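Call:
jog_arm:
  steps:
    - {"travel": [-0.6, 0.04, 0.02], "turn": 0, "fingers": 0.36}
    - {"travel": [-1, 0.04, 0.03], "turn": 0, "fingers": 0.36}
    - {"travel": [-1, 0.04, 0.03], "turn": 0, "fingers": 0.36}
    - {"travel": [-1, 0.04, 0.03], "turn": 0, "fingers": 0.36}
    - {"travel": [-1, 0.04, 0.03], "turn": 0, "fingers": 0.36}
    - {"travel": [-1, 0.04, 0.03], "turn": 0, "fingers": 0.36}
    - {"travel": [-1, 0.04, 0.03], "turn": 0, "fingers": 0.36}
    - {"travel": [-1, 0.04, 0.03], "turn": 0, "fingers": 0.36}
    - {"travel": [-1, 0.04, 0.03], "turn": 0, "fingers": 0.36}
    - {"travel": [-1, 0.04, 0.03], "turn": 0, "fingers": 0.36}

```text
time_s: 17.25
tcp_pos: [0.5561, -0.1473, 0.1287]
orientation: [0.741, 0.671, 0.005, 0.03]
wrist_force: [-0.2, 0.7, -0.5]
grip_width: 0.0393
```

Call:
jog_arm:
  steps:
    - {"travel": [-1, 0.04, 0.03], "turn": 0, "fingers": 0.36}
    - {"travel": [-1, 0.04, 0.03], "turn": 0, "fingers": 0.36}
    - {"travel": [-1, 0.04, 0.03], "turn": 0, "fingers": 0.36}
    - {"travel": [-1, 0.04, 0.03], "turn": 0, "fingers": 0.36}
    - {"travel": [-1, 0.04, 0.03], "turn": 0, "fingers": 0.36}
    - {"travel": [-1, 0.04, 0.03], "turn": 0, "fingers": 0.36}
    - {"travel": [-1, 0.04, 0.03], "turn": 0, "fingers": 0.36}
    - {"travel": [-0.8, 0.04, 0.03], "turn": 0, "fingers": 0.36}
    - {"travel": [-0.3, 0, 0], "turn": 0, "fingers": 0.36}

```text
time_s: 18.0
tcp_pos: [0.5442, -0.322, 0.1298]
orientation: [0.742, 0.67, 0.005, 0.031]
wrist_force: [0.3, -0.5, -0.2]
grip_width: 0.0393
```

```bash
python3 - <<'E'
from h import *
tl();toolgo([.545,-.34,.036])
E
```

```text
tcp [ 0.5442 -0.322   0.1298] yaw 84.16 q [0.7418 0.6698 0.005  0.0309] F [ 0.3  -0.54 -0.17] w 0.0393 t 18.0
z [ 0.0488 -0.0392 -0.998 ] j [-0.7117  0.4601  1.5333  0.0024  1.0856 -0.6108] sum 3.079 eff [ 2.700e-01 -5.291e+01 -2.579e+01  4.000e-02 -2.500e-01 -4.000e-02]
units [-0.73 -0.12  4.72]
```

Call:
jog_arm:
  steps:
    - {"travel": [-0.3, -0.03, 0.7], "turn": 0, "fingers": 0.36}
    - {"travel": [-0.25, -0.03, 0.9], "turn": 0, "fingers": 0.36}
    - {"travel": [0, -0.03, 0.9], "turn": 0, "fingers": 0.36}
    - {"travel": [0, -0.03, 0.9], "turn": 0, "fingers": 0.36}
    - {"travel": [0, 0, 0.7], "turn": 0, "fingers": 0.36}
    - {"travel": [0, 0, 0.2], "turn": 0, "fingers": 0.36}

```text
time_s: 18.5
tcp_pos: [0.5462, -0.3393, 0.0437]
orientation: [0.743, 0.669, 0.006, 0.034]
wrist_force: [-0.7, 0.2, -1.2]
grip_width: 0.0395
```

```bash
python3 - <<'E'
from h import *
tl();toolgo([.545,-.34,.0365])
grab('wrist','w17.png')
E
```

```text
tcp [ 0.5462 -0.3393  0.0437] yaw 83.98 q [0.7428 0.6686 0.0059 0.0336] F [-0.73  0.23 -1.18] w 0.0395 t 18.5
z [ 0.0537 -0.0419 -0.9977] j [-0.7316  0.5714  1.5877  0.0059  0.9144 -0.63  ] sum 3.0736 eff [ -0.26 -56.82 -24.2    0.06  -0.66   0.  ]
units [-0.03 -0.08  0.36]
```

View pics/w17.png

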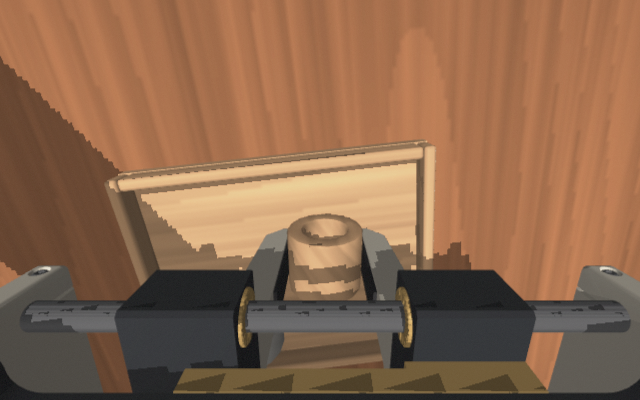

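Spacer (325,250) is well inside the tray outline (walls at columns ~140 and ~425). Lower a little and release.

Call:
jog_arm:
  steps:
    - {"travel": [0, -0.05, 0.28], "turn": 0, "fingers": 0.36}
    - {"travel": [0, 0, 0.05], "turn": 0, "fingers": 0.36}

```text
time_s: 18.72
tcp_pos: [0.5459, -0.3389, 0.0373]
orientation: [0.743, 0.669, 0.006, 0.033]
wrist_force: [-0.3, 0.1, -1.2]
grip_width: 0.0395
```

Call:
jog_arm:
  steps:
    - {"travel": [0, 0, 0], "turn": 0, "fingers": 0.48}
    - {"travel": [0, 0, 0], "turn": 0, "fingers": 0.52}
    - {"travel": [0, 0, 0], "turn": 0, "fingers": 0.6}
    - {"travel": [0, 0, 0], "turn": 0, "fingers": 0.7}
    - {"travel": [0, 0, -0.3], "turn": 0, "fingers": 0.75}
    - {"travel": [0, 0, -0.8], "turn": 0, "fingers": 0.75}
    - {"travel": [0, 0, -1], "turn": 0, "fingers": 0.75}
    - {"travel": [0, 0, -1], "turn": 0, "fingers": 0.75}
    - {"travel": [0, 0, -1], "turn": 0, "fingers": 0.9}
    - {"travel": [0, 0, -1], "turn": 0, "fingers": 0.9}

```text
time_s: 19.55
tcp_pos: [0.5395, -0.3333, 0.1444]
orientation: [0.742, 0.669, 0.006, 0.032]
wrist_force: [0.0, 0.3, -0.3]
grip_width: 0.0789
```

```bash
python3 - <<'E'
from h import *
tl();toolgo([.5838,.205,.18])
p,d,c=grab('wrist','w18.png')
W=world(d,c);m=(d>0)&(W[...,0]>.43)&(W[...,0]<.61)&(W[...,1]<-.28)&(W[...,1]>-.45)&(W[...,2]>.028)&(W[...,2]<.06)
n,l,s,_=cv2.connectedComponentsWithStats(m.astype(np.uint8))
for i in range(1,n):
    if s[i,4]>40: print(s[i],np.percentile(W[l==i],[2,50,98],axis=0).round(3).tolist())
E
```

```text
tcp [ 0.5395 -0.3333  0.1444] yaw 84.05 q [0.7424 0.6691 0.006  0.0323] F [ 0.    0.25 -0.35] w 0.0789 t 19.55
z [ 0.0523 -0.0399 -0.9978] j [-0.7318  0.4468  1.5154  0.0058  1.1138 -0.6304] sum 3.076 eff [  0.12 -51.04 -25.6    0.08  -0.92   0.  ]
units [26.92 -0.46 -2.73]
[ 304  177   45   45 1731] [[0.527, -0.353, 0.03], [0.545, -0.335, 0.044], [0.564, -0.319, 0.047]]
[254 246  46  31 955] [[0.477, -0.399, 0.031], [0.497, -0.388, 0.047], [0.514, -0.381, 0.051]]
```

View pics/w18.png

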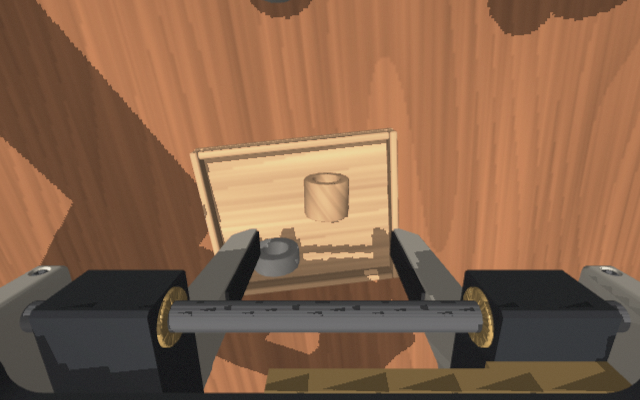

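Call:
jog_arm:
  steps:
    - {"travel": [0.6, -0.02, -0.1], "turn": 0, "fingers": 0.95}
    - {"travel": [1, -0.02, -0.12], "turn": 0, "fingers": 0.95}
    - {"travel": [1, -0.02, -0.12], "turn": 0, "fingers": 0.95}
    - {"travel": [1, -0.02, -0.12], "turn": 0, "fingers": 0.95}
    - {"travel": [1, -0.02, -0.12], "turn": 0, "fingers": 0.95}
    - {"travel": [1, -0.02, -0.12], "turn": 0, "fingers": 0.95}
    - {"travel": [1, -0.02, -0.12], "turn": 0, "fingers": 0.95}
    - {"travel": [1, -0.02, -0.12], "turn": 0, "fingers": 0.95}
    - {"travel": [1, -0.02, -0.12], "turn": 0, "fingers": 0.95}
    - {"travel": [1, -0.02, -0.12], "turn": 0, "fingers": 0.95}

```text
time_s: 20.43
tcp_pos: [0.5546, -0.1316, 0.1669]
orientation: [0.744, 0.667, 0.007, 0.038]
wrist_force: [0.7, -0.2, -0.3]
grip_width: 0.0881
```

Call:
jog_arm:
  steps:
    - {"travel": [1, -0.02, -0.12], "turn": 0, "fingers": 0.95}
    - {"travel": [1, -0.02, -0.12], "turn": 0, "fingers": 0.95}
    - {"travel": [1, -0.02, -0.12], "turn": 0, "fingers": 0.95}
    - {"travel": [1, -0.02, -0.12], "turn": 0, "fingers": 0.95}
    - {"travel": [1, -0.02, -0.12], "turn": 0, "fingers": 0.95}
    - {"travel": [1, -0.02, -0.12], "turn": 0, "fingers": 0.95}
    - {"travel": [1, -0.02, -0.12], "turn": 0, "fingers": 0.95}
    - {"travel": [1, -0.02, -0.12], "turn": 0, "fingers": 0.95}
    - {"travel": [1, -0.02, -0.12], "turn": 0, "fingers": 0.95}
    - {"travel": [1, -0.02, -0.12], "turn": 0, "fingers": 0.95}

```text
time_s: 21.27
tcp_pos: [0.563, 0.0882, 0.1794]
orientation: [0.744, 0.668, 0.005, 0.033]
wrist_force: [0.6, 0.7, 0.8]
grip_width: 0.0884
```

```bash
python3 - <<'E'
from h import *
tl();toolgo([.5835,.2055,.18])
E
```

```text
tcp [0.563  0.0882 0.1794] yaw 83.84 q [0.7437 0.6677 0.0052 0.0334] F [0.58 0.68 0.84] w 0.0884 t 21.2667
z [ 0.0523 -0.0427 -0.9977] j [-0.0147  0.3187  1.6183 -0.046   1.152   0.1104] sum 3.089 eff [ -2.2  -46.4  -26.19  -0.1   -0.36  -0.63]
units [ 5.94  0.4  -0.23]
```

Call:
jog_arm:
  steps:
    - {"travel": [0.9, 0.07, -0.05], "turn": -0.2, "fingers": 0.95}
    - {"travel": [0.9, 0.07, -0.05], "turn": 0, "fingers": 0.95}
    - {"travel": [0.9, 0.07, -0.05], "turn": 0, "fingers": 0.95}
    - {"travel": [0.9, 0.07, -0.05], "turn": 0, "fingers": 0.95}
    - {"travel": [0.9, 0.07, 0], "turn": 0, "fingers": 0.95}
    - {"travel": [0.6, 0.05, 0], "turn": 0, "fingers": 0.95}
    - {"travel": [0.2, 0, 0], "turn": 0, "fingers": 0.95}
    - {"travel": [0, 0, 0], "turn": 0, "fingers": 0.95}

```text
time_s: 21.93
tcp_pos: [0.5736, 0.2077, 0.177]
orientation: [0.736, 0.676, 0.003, 0.031]
wrist_force: [-0.3, -0.6, -0.8]
grip_width: 0.0887
```

```bash
python3 - <<'E'
from h import *
tl();toolgo([.5835,.2055,.122])
p,d,c=grab('wrist','w19.png')
axfit(d,c,.12,.15,.008,.122,h=.015,xg=.576)
axfit(d,c,.198,.214,.031,.135,h=.02,xg=.583)
prof(d,c,.18,.24,.003)
E
```

```text
tcp [0.5736 0.2077 0.177 ] yaw 85.1 q [0.7363 0.6759 0.0034 0.0306] F [-0.28 -0.59 -0.76] w 0.0887 t 21.9333
z [ 0.0464 -0.0405 -0.9981] j [ 0.1925  0.3978  1.5061 -0.0522  1.2003  0.296 ] sum 3.1043 eff [  0.55 -50.41 -27.51  -0.09  -0.22   0.14]
units [0.03 0.37 2.77]
axis at y 0.135 [0.5764 0.1199] rms 0.0004 125
axis at y 0.20600000000000002 [0.5832 0.1157] rms 0.0005 1405
0.18 75 [0.5728 0.5879] zmax [0.1282 0.1286]
0.183 47 [0.5743 0.5864] zmax [0.1283 0.1287]
0.195 83 [0.5727 0.5932] zmax [0.1469 0.1473]
0.198 150 [0.5707 0.5937] zmax [0.147  0.1477]
0.201 163 [0.571  0.5939] zmax [0.1471 0.1478]
0.204 156 [0.5717 0.5941] zmax [0.147  0.1474]
0.207 169 [0.5715 0.5945] zmax [0.1469 0.1476]
0.21 167 [0.572  0.5949] zmax [0.1469 0.1474]
0.213 197 [0.5725 0.5952] zmax [0.147  0.1476]
0.216 371 [0.5728 0.5959] zmax [0.1466 0.1472]
0.219 461 [0.5725 0.5911] zmax [0.1444 0.1462]
0.222 94 [0.5769 0.592 ] zmax [0.1282 0.1286]
0.225 95 [0.5773 0.592 ] zmax [0.1282 0.1287]
0.228 46 [0.5774 0.5899] zmax [0.1282 0.1286]
0.231 34 [0.5794 0.5967] zmax [0.1386 0.1389]
0.234 167 [0.5744 0.5973] zmax [0.1392 0.1397]
0.237 178 [0.5745 0.5977] zmax [0.1391 0.1396]
```

View pics/w19.png

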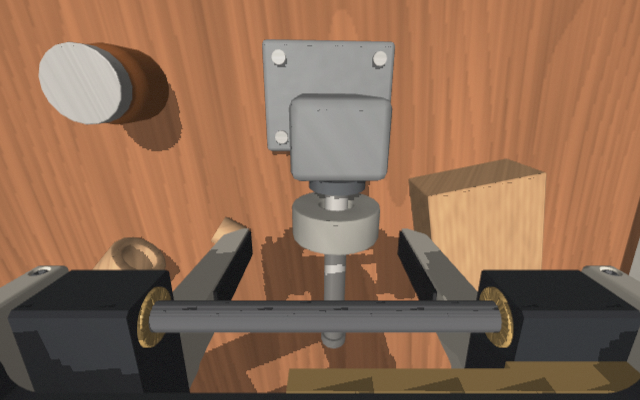

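Call:
jog_arm:
  steps:
    - {"travel": [0, 0.35, 0.3], "turn": 0, "fingers": 0.95}
    - {"travel": [0, 0, 0.6], "turn": 0.1, "fingers": 0.95}
    - {"travel": [0, 0, 0.6], "turn": 0, "fingers": 0.9}
    - {"travel": [0, 0, 0.6], "turn": 0, "fingers": 0.85}
    - {"travel": [0, 0, 0.4], "turn": 0, "fingers": 0.8}

```text
time_s: 22.4
tcp_pos: [0.5851, 0.2004, 0.1251]
orientation: [0.741, 0.671, 0.004, 0.032]
wrist_force: [-0.4, 0.5, -0.7]
grip_width: 0.077
```

```bash
python3 - <<'E'
from h import *
tl();toolgo([.5838,.206,.122])
p,d,c=grab('wrist','w20.png')
cv2.imwrite('pics/w20c.png',cv2.resize(p[170:330,210:440,::-1],None,fx=3.4,fy=3.4,interpolation=cv2.INTER_CUBIC))
E
```

```text
tcp [0.5851 0.2004 0.1251] yaw 84.37 q [0.7406 0.6712 0.0045 0.0321] F [-0.41  0.46 -0.67] w 0.077 t 22.4
z [ 0.0497 -0.0416 -0.9979] j [ 0.1777  0.4586  1.5488 -0.056   1.0932  0.3007] sum 3.1006 eff [  0.35 -53.63 -26.67  -0.15  -0.11   0.  ]
units [ 0.28 -0.1   0.14]
```

View pics/w20c.png

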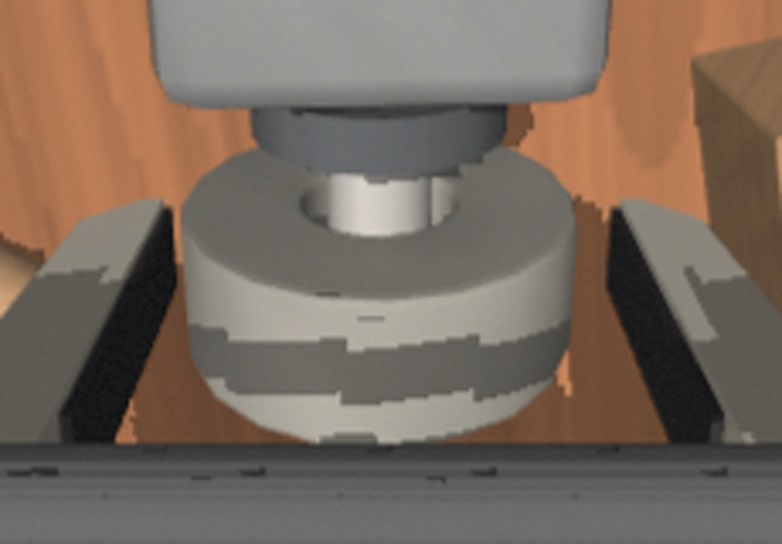

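Call:
jog_arm:
  steps:
    - {"travel": [0.24, -0.08, 0.12], "turn": 0, "fingers": 0.78}
    - {"travel": [0, 0, 0], "turn": 0, "fingers": 0.74}
  squeeze: 20

```text
time_s: 22.62
tcp_pos: [0.5826, 0.2035, 0.1187]
orientation: [0.742, 0.67, 0.002, 0.031]
wrist_force: [0.5, -0.4, -0.1]
grip_width: 0.0705
```

```bash
python3 - <<'E'
from h import *
tl();toolgo([.5835,.206,.122])
E
```

```text
tcp [0.5826 0.2035 0.1187] yaw 84.2 q [0.7416 0.6701 0.0018 0.0306] F [ 0.5  -0.35 -0.09] w 0.0705 t 22.6167
z [ 0.0437 -0.0429 -0.9981] j [ 0.1837  0.4666  1.553  -0.0567  1.0875  0.3103] sum 3.1071 eff [ -0.17 -52.83 -26.07  -0.23  -0.41   0.09]
units [ 0.12  0.04 -0.17]
```

Call:
jog_arm:
  steps:
    - {"travel": [0.1, 0.02, -0.12], "turn": 0, "fingers": 0.72}
    - {"travel": [0, 0, 0], "turn": 0, "fingers": 0.58}
    - {"travel": [0, 0, 0], "turn": 0, "fingers": 0.58}
    - {"travel": [0, 0, 0], "turn": 0, "fingers": 0.58}

```text
time_s: 22.95
tcp_pos: [0.5839, 0.2059, 0.1225]
orientation: [0.742, 0.67, 0.003, 0.031]
wrist_force: [0.2, -0.5, -0.0]
grip_width: 0.0608
```

```bash
python3 - <<'E'
from h import *
tl()
p,d,c=grab('wrist','w21.png')
axfit(d,c,.12,.15,.008,.122,h=.015,xg=.576)
axfit(d,c,.200,.214,.031,.135,h=.02,xg=.583)
E
```

```text
tcp [0.5839 0.2059 0.1225] yaw 84.2 q [0.7416 0.6701 0.0026 0.0311] F [ 0.21 -0.53 -0.03] w 0.0608 t 22.95
z [ 0.0457 -0.0427 -0.998 ] j [ 0.1874  0.465   1.5453 -0.0568  1.095   0.3137] sum 3.1053 eff [-4.000e-02 -5.285e+01 -2.594e+01 -2.000e-01 -2.100e-01  1.000e-02]
axis at y 0.135 [0.5764 0.1199] rms 0.0004 370
axis at y 0.20700000000000002 [0.5834 0.1166] rms 0.0005 1801
```

Call:
jog_arm:
  steps:
    - {"travel": [0, 0, -0.15], "turn": 0, "fingers": 0.58}
    - {"travel": [0, 0, 0], "turn": 0, "fingers": 0.58}

```text
time_s: 23.17
tcp_pos: [0.5839, 0.2062, 0.1262]
orientation: [0.742, 0.67, 0.003, 0.031]
wrist_force: [0.6, -1.1, -0.7]
grip_width: 0.0609
```

```bash
python3 - <<'E'
from h import *
tl()
p,d,c=grab('wrist','w22.png')
axfit(d,c,.12,.15,.008,.122,h=.015,xg=.576)
axfit(d,c,.200,.214,.031,.135,h=.02,xg=.583)
s=st();R=Ro.from_quat(s['orientation']).as_matrix()
print(R.T@np.array([-.0936,-.9956,0]))
E
```

```text
tcp [0.5839 0.2062 0.1262] yaw 84.21 q [0.7415 0.6702 0.0029 0.0313] F [ 0.63 -1.09 -0.66] w 0.0609 t 23.1667
z [ 0.0463 -0.0425 -0.998 ] j [ 0.1878  0.4609  1.5419 -0.0566  1.1018  0.3135] sum 3.1046 eff [ 1.000e-02 -5.217e+01 -2.551e+01 -2.000e-01 -8.000e-02  0.000e+00]
axis at y 0.135 [0.5764 0.1199] rms 0.0004 482
axis at y 0.20700000000000002 [0.5833 0.1203] rms 0.0005 1745
tcp [0.5837 0.2062 0.1259] yaw 84.21 q [0.7415 0.6702 0.0027 0.0312] F [ 0.6   0.12 -0.04] w 0.061 t 23.2167
[-0.9992433   0.00631935  0.03812112]
```

Centred. Pull out in two stages.

Call:
jog_arm:
  steps:
    - {"travel": [-0.5, 0, 0.018], "turn": 0, "fingers": 0.58}
    - {"travel": [-0.6, 0, 0.022], "turn": 0, "fingers": 0.58}
    - {"travel": [-0.6, 0, 0.022], "turn": 0, "fingers": 0.58}
    - {"travel": [-0.6, 0, 0.022], "turn": 0, "fingers": 0.58}
    - {"travel": [-0.4, 0, 0.015], "turn": 0, "fingers": 0.58}
    - {"travel": [0, 0, 0], "turn": 0, "fingers": 0.58}

```text
time_s: 23.72
tcp_pos: [0.5771, 0.146, 0.1258]
orientation: [0.741, 0.67, 0.002, 0.031]
wrist_force: [0.1, 0.4, -1.1]
grip_width: 0.0612
```

```bash
python3 - <<'E'
from h import *
s=tl()
p,d,c=grab('wrist','w23.png')
y=env.get_state()['tcp_pos'][1]
b=axfit(d,c,y+.03,y+.06,.008,.122,h=.015,xg=.5765+.094*(y+.045-.136))
axfit(d,c,y-.006,y+.008,.031,.135,h=.02,xg=.5765+.094*(y-.136)); print('bar',b[0]-.094*.044)
E
```

```text
tcp [0.5771 0.146  0.1258] yaw 84.23 q [0.7414 0.6703 0.0022 0.0314] F [ 0.12  0.4  -1.09] w 0.0612 t 23.7167
z [ 0.0453 -0.0436 -0.998 ] j [ 0.0882  0.4208  1.6084 -0.054   1.0716  0.2137] sum 3.1008 eff [ -0.07 -50.37 -25.73  -0.21  -0.28  -0.18]
axis at y 0.19150578080800917 [0.5819 0.1199] rms 0.0005 1896
axis at y 0.1475057808080092 [0.5767 0.12  ] rms 0.0005 1851
bar 0.5777142162674629
```

Call:
jog_arm:
  steps:
    - {"travel": [-0.4, 0.05, 0.015], "turn": 0, "fingers": 0.58}
    - {"travel": [-0.5, 0, 0.018], "turn": 0, "fingers": 0.58}
    - {"travel": [-0.5, 0, 0.018], "turn": 0, "fingers": 0.58}
    - {"travel": [-0.5, 0, 0.018], "turn": 0, "fingers": 0.58}
    - {"travel": [-0.5, 0, 0.018], "turn": 0, "fingers": 0.58}
    - {"travel": [-0.5, 0, 0.018], "turn": 0, "fingers": 0.58}
    - {"travel": [-0.5, 0, 0.018], "turn": 0, "fingers": 0.58}
    - {"travel": [-0.5, 0, 0.018], "turn": 0, "fingers": 0.58}
    - {"travel": [-0.5, 0, 0.018], "turn": 0, "fingers": 0.58}

```text
time_s: 24.52
tcp_pos: [0.5688, 0.0514, 0.1262]
orientation: [0.741, 0.671, 0.003, 0.031]
wrist_force: [0.1, -0.7, -0.1]
grip_width: 0.0611
```

```bash
python3 - <<'E'
from h import *
s=tl();toolgo([.53,.01,.05])
p,d,c=grab('wrist','w24.png')
E
```

```text
tcp [0.5688 0.0514 0.1262] yaw 84.31 q [0.741  0.6708 0.0028 0.0313] F [ 0.06 -0.72 -0.13] w 0.0611 t 24.5167
z [ 0.0461 -0.0426 -0.998 ] j [-0.0816  0.3769  1.6773 -0.045   1.0384  0.0396] sum 3.0926 eff [  1.37 -47.29 -25.39  -0.14  -0.21   0.34]
units [-2.11 -1.91  3.8 ]
```

View pics/w24.png

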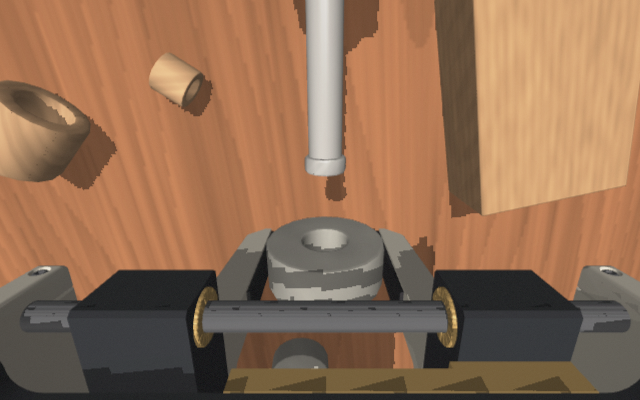

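Call:
jog_arm:
  steps:
    - {"travel": [-0.7, -0.6, 0.3], "turn": 0, "fingers": 0.58}
    - {"travel": [-0.7, -0.6, 0.6], "turn": 0, "fingers": 0.58}
    - {"travel": [-0.6, -0.6, 0.7], "turn": 0, "fingers": 0.58}
    - {"travel": [0, 0, 0.7], "turn": 0, "fingers": 0.58}
    - {"travel": [0, 0, 0.6], "turn": 0, "fingers": 0.58}
    - {"travel": [0, 0, 0.5], "turn": 0, "fingers": 0.58}
    - {"travel": [0, 0, 0.3], "turn": 0, "fingers": 0.58}
    - {"travel": [0, 0, 0], "turn": 0, "fingers": 0.58}

```text
time_s: 25.23
tcp_pos: [0.5329, 0.0051, 0.051]
orientation: [0.742, 0.669, 0.005, 0.034]
wrist_force: [0.5, 0.2, -0.2]
grip_width: 0.0609
```

```bash
python3 - <<'E'
from h import *
s=tl();toolgo([.53,.01,.038])
E
```

```text
tcp [0.5329 0.0051 0.051 ] yaw 84.04 q [0.7425 0.669  0.0046 0.0338] F [ 0.54  0.21 -0.2 ] w 0.0609 t 25.2333
z [ 0.052  -0.044  -0.9977] j [-0.1775  0.4137  1.8519 -0.0468  0.8175 -0.0425] sum 3.0831 eff [-1.900e-01 -4.524e+01 -2.116e+01 -1.200e-01 -5.900e-01  1.000e-02]
units [ 0.25 -0.21  0.63]
```

Call:
jog_arm:
  steps:
    - {"travel": [0, 0, 0.4], "turn": 0, "fingers": 0.58}
    - {"travel": [0, 0, 0.1], "turn": 0, "fingers": 0.58}
    - {"travel": [0, 0, 0.05], "turn": 0, "fingers": 0.58}
    - {"travel": [0, 0, 0], "turn": 0, "fingers": 0.58}

```text
time_s: 25.57
tcp_pos: [0.535, 0.005, 0.0398]
orientation: [0.742, 0.669, 0.005, 0.034]
wrist_force: [0.1, -0.1, -1.3]
grip_width: 0.0612
```

```bash
python3 - <<'E'
from h import *
s=tl();p,d,c=grab('wrist','w25.png')
W=world(d,c);m=(d>0)&(abs(W[...,0]-.535)<.02)&(abs(W[...,1]-.005)<.03)&(W[...,2]>.05)&(W[...,2]<.08)
print(np.percentile(W[m],[2,50,98],axis=0).round(4))
E
```

```text
tcp [0.535  0.005  0.0398] yaw 84.1 q [0.7421 0.6694 0.0052 0.0344] F [ 0.13 -0.06 -1.34] w 0.0612 t 25.5667
z [ 0.0538 -0.0441 -0.9976] j [-0.1772  0.433   1.8572 -0.0477  0.7911 -0.0417] sum 3.0813 eff [-9.000e-02 -4.561e+01 -2.051e+01 -1.000e-01 -4.100e-01  1.000e-02]
[[ 0.5159 -0.0009  0.0508]
 [ 0.5351  0.0136  0.0616]
 [ 0.5541  0.0191  0.0655]]
```

Call:
jog_arm:
  steps:
    - {"travel": [0, 0, 0.13], "turn": 0, "fingers": 0.58}
    - {"travel": [0, 0, 0.02], "turn": 0, "fingers": 0.58}

```text
time_s: 25.78
tcp_pos: [0.5359, 0.005, 0.0376]
orientation: [0.742, 0.67, 0.006, 0.035]
wrist_force: [-0.3, 0.5, -1.3]
grip_width: 0.0612
```

Call:
jog_arm:
  steps:
    - {"travel": [0, 0, 0], "turn": 0, "fingers": 0.68}
    - {"travel": [0, 0, 0], "turn": 0, "fingers": 0.72}
    - {"travel": [0, 0, 0], "turn": 0, "fingers": 0.72}

```text
time_s: 26.03
tcp_pos: [0.5366, 0.0049, 0.0382]
orientation: [0.742, 0.67, 0.006, 0.036]
wrist_force: [0.1, 0.7, 0.4]
grip_width: 0.0664
```

```bash
python3 - <<'E'
from h import *
s=tl();p,d,c=grab('wrist','w26.png')
W=world(d,c);m=(d>0)&(abs(W[...,0]-.535)<.02)&(abs(W[...,1]-.005)<.03)&(W[...,2]>.05)&(W[...,2]<.08)
print(np.percentile(W[m],[2,50,98],axis=0).round(4))
E
```

```text
tcp [0.5366 0.0049 0.0382] yaw 84.14 q [0.7418 0.6696 0.0064 0.0359] F [0.14 0.72 0.42] w 0.0664 t 26.0333
z [ 0.0575 -0.0447 -0.9973] j [-0.1767  0.4362  1.8574 -0.048   0.784  -0.0415] sum 3.0776 eff [ 1.000e-02 -4.530e+01 -2.009e+01 -8.000e-02 -3.400e-01  0.000e+00]
[[ 0.5159 -0.0019  0.0508]
 [ 0.5354  0.0117  0.0584]
 [ 0.5542  0.019   0.0617]]
```

View pics/w26.png

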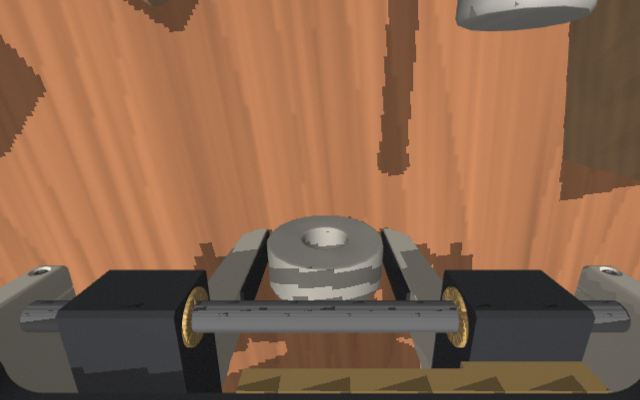

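Call:
jog_arm:
  steps:
    - {"travel": [0, 0, 0], "turn": 0, "fingers": 0.85}
    - {"travel": [0, 0, 0], "turn": 0, "fingers": 0.85}
    - {"travel": [0, 0, -0.4], "turn": 0, "fingers": 0.85}
    - {"travel": [0, 0, -0.7], "turn": 0, "fingers": 0.85}
    - {"travel": [0, 0, -0.8], "turn": 0, "fingers": 0.85}
    - {"travel": [0, 0, -0.8], "turn": 0, "fingers": 0.85}
    - {"travel": [0, 0, -0.6], "turn": 0, "fingers": 0.5}

```text
time_s: 26.67
tcp_pos: [0.5305, 0.0082, 0.1056]
orientation: [0.742, 0.67, 0.004, 0.033]
wrist_force: [0.6, 0.3, 0.9]
grip_width: 0.0757
```

```bash
python3 - <<'E'
from h import *
s=tl();p,d,c=grab('wrist','w27.png');toolgo([.534,.055,.11])
W=world(d,c);m=(d>0)&(abs(W[...,0]-.535)<.04)&(abs(W[...,1]-.005)<.04)&(W[...,2]>.045)&(W[...,2]<.066)
print(np.percentile(W[m],[2,50,98],axis=0).round(4))
E
```

```text
tcp [0.5305 0.0082 0.1056] yaw 84.12 q [0.742  0.6695 0.0044 0.0334] F [0.59 0.26 0.94] w 0.0757 t 26.6667
z [ 0.0513 -0.0436 -0.9977] j [-0.1724  0.3333  1.8058 -0.0422  0.9448 -0.0461] sum 3.084 eff [ 3.000e-02 -4.177e+01 -2.265e+01 -1.100e-01 -5.900e-01  1.000e-02]
units [ 2.34 -0.12 -0.2 ]
[[ 0.5111 -0.0055  0.0458]
 [ 0.5353  0.0088  0.0573]
 [ 0.561   0.019   0.0618]]
```

View pics/w27.png

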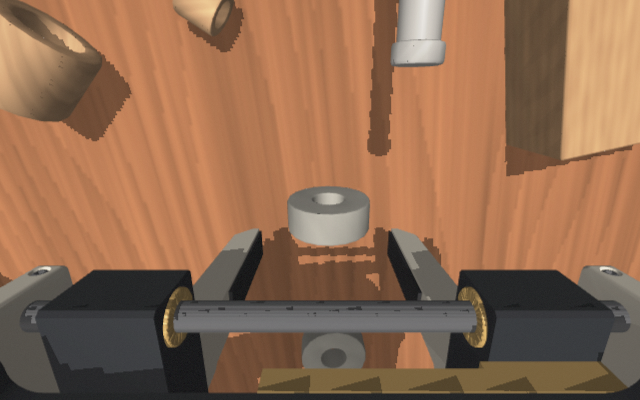

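Call:
jog_arm:
  steps:
    - {"travel": [0.7, 0.04, -0.1], "turn": 0, "fingers": 0}
    - {"travel": [0.8, 0.04, 0], "turn": 0, "fingers": 0}
    - {"travel": [0.6, 0.04, 0], "turn": 0, "fingers": 0}
    - {"travel": [0, 0, 0], "turn": 0, "fingers": 0}
    - {"travel": [0, 0, 0], "turn": 0, "fingers": 0}
    - {"travel": [0, 0, 0], "turn": 0, "fingers": 0}
    - {"travel": [0, 0, 0], "turn": 0, "fingers": 0}
    - {"travel": [0, 0, 0], "turn": 0, "fingers": 0}
    - {"travel": [0, 0, 0], "turn": 0, "fingers": 0}
    - {"travel": [0, 0, 0], "turn": 0, "fingers": 0}

```text
time_s: 27.55
tcp_pos: [0.5393, 0.0481, 0.1113]
orientation: [0.743, 0.669, 0.007, 0.037]
wrist_force: [1.0, -0.4, -0.5]
grip_width: 0.0064
```

```bash
python3 - <<'E'
from h import *
s=tl();toolgo([.539,.05,.078])
E
```

```text
tcp [0.5393 0.0481 0.1113] yaw 84.0 q [0.7426 0.6686 0.0067 0.0371] F [ 1.05 -0.39 -0.53] w 0.0064 t 27.55
z [ 0.0596 -0.0461 -0.9972] j [-0.0912  0.3409  1.7776 -0.0494  0.96    0.0407] sum 3.0785 eff [  0.09 -43.87 -23.86  -0.12  -0.34   0.  ]
units [ 0.16 -0.13  1.65]
```

Call:
jog_arm:
  steps:
    - {"travel": [0.1, -0.08, 0.5], "turn": 0, "fingers": 0}
    - {"travel": [0.05, -0.05, 0.6], "turn": 0, "fingers": 0}
    - {"travel": [0, 0, 0.4], "turn": 0, "fingers": 0}
    - {"travel": [0, 0, 0], "turn": 0, "fingers": 0}

```text
time_s: 27.88
tcp_pos: [0.539, 0.0492, 0.0789]
orientation: [0.743, 0.668, 0.007, 0.038]
wrist_force: [-0.5, 0.6, -0.1]
grip_width: 0.0005
```

```bash
python3 - <<'E'
from h import *
s=tl();p,d,c=grab('wrist','w28.png')
p,d,c=grab('side','s28.png');cv2.imwrite('pics/s28c.png',cv2.resize(p[120:280,240:400,::-1],None,fx=3.7,fy=3.7,interpolation=cv2.INTER_CUBIC))
E
```

```text
tcp [0.539  0.0492 0.0789] yaw 83.9 q [0.7432 0.668  0.0071 0.0376] F [-0.54  0.58 -0.11] w 0.0005 t 27.8833
z [ 0.0607 -0.0463 -0.9971] j [-0.089   0.3831  1.8113 -0.0527  0.8832  0.0496] sum 3.0776 eff [-6.000e-02 -4.509e+01 -2.284e+01 -1.300e-01 -6.700e-01  2.000e-02]
```

View pics/w28.png

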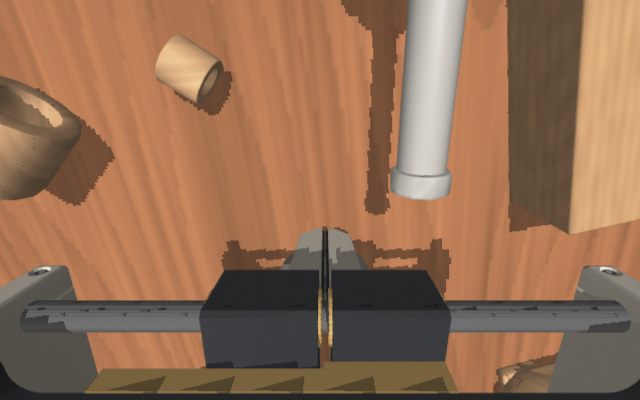

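View pics/s28c.png

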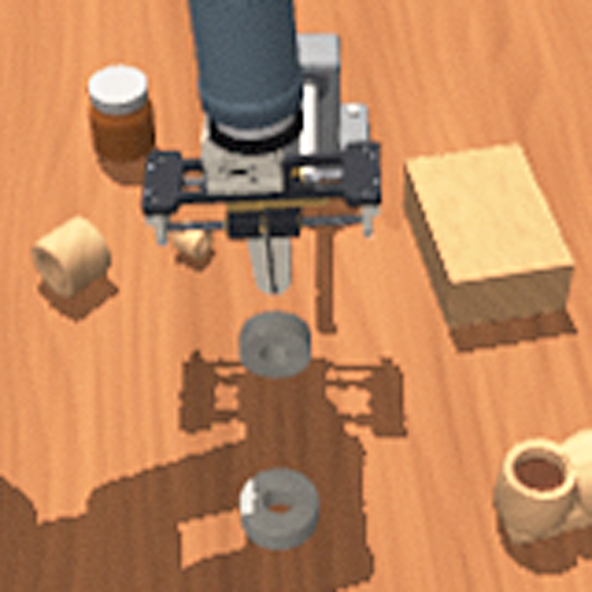

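Call:
jog_arm:
  steps:
    - {"travel": [-0.35, 0, 0.02], "turn": 0, "fingers": 0}
    - {"travel": [-0.35, 0, 0.02], "turn": 0, "fingers": 0}
    - {"travel": [-0.35, 0, 0.02], "turn": 0, "fingers": 0}
    - {"travel": [-0.35, 0, 0.02], "turn": 0, "fingers": 0}
    - {"travel": [-0.35, 0, 0.02], "turn": 0, "fingers": 0}

```text
time_s: 28.4
tcp_pos: [0.5369, 0.012, 0.081]
orientation: [0.742, 0.669, 0.009, 0.039]
wrist_force: [0.3, 0.8, 0.5]
grip_width: 0.0003
```

```bash
python3 - <<'E'
from h import *
s=tl()
p,d,c=grab('side','s29.png');cv2.imwrite('pics/s29c.png',cv2.resize(p[120:280,240:400,::-1],None,fx=3.7,fy=3.7,interpolation=cv2.INTER_CUBIC))
E
```

```text
tcp [0.5369 0.012  0.081 ] yaw 84.02 q [0.7424 0.6687 0.0086 0.0392] F [0.26 0.82 0.45] w 0.0003 t 28.4
z [ 0.0651 -0.0467 -0.9968] j [-0.1624  0.3701  1.8261 -0.0464  0.874  -0.0295] sum 3.0702 eff [  1.09 -43.75 -22.32  -0.13  -0.34   0.27]
```

View pics/s29c.png

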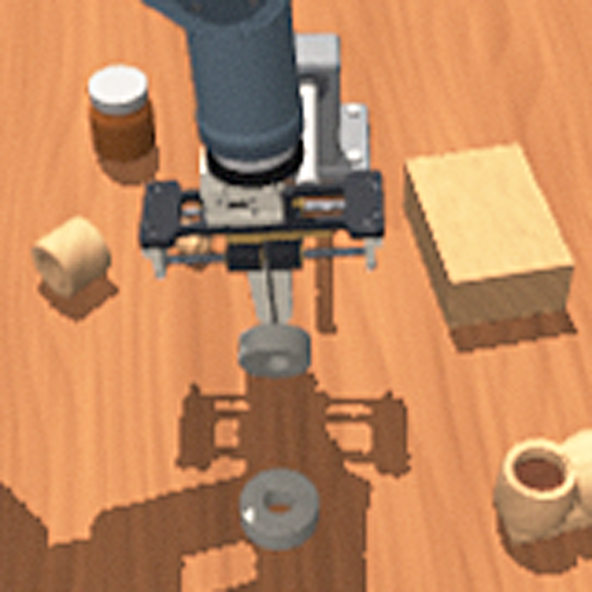

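Call:
jog_arm:
  steps:
    - {"travel": [-0.35, 0, 0.02], "turn": 0, "fingers": 0}
    - {"travel": [-0.35, 0, 0.02], "turn": 0, "fingers": 0}
    - {"travel": [-0.2, 0, 0.0], "turn": 0, "fingers": 0}
    - {"travel": [0, 0, 0], "turn": 0, "fingers": 0}
    - {"travel": [0, 0, 0], "turn": 0, "fingers": 0}

```text
time_s: 28.87
tcp_pos: [0.5349, -0.0109, 0.0814]
orientation: [0.744, 0.667, 0.009, 0.04]
wrist_force: [0.7, -0.0, -1.1]
grip_width: 0.0005
```

```bash
python3 - <<'E'
from h import *
s=tl()
p,d,c=grab('side','s30.png');cv2.imwrite('pics/s30c.png',cv2.resize(p[120:280,240:400,::-1],None,fx=3.7,fy=3.7,interpolation=cv2.INTER_CUBIC))
E
```

```text
tcp [ 0.5349 -0.0109  0.0814] yaw 83.83 q [0.7435 0.6675 0.0085 0.0398] F [ 0.75 -0.01 -1.07] w 0.0005 t 28.8667
z [ 0.0658 -0.0478 -0.9967] j [-0.2074  0.3652  1.8329 -0.0435  0.8697 -0.0728] sum 3.0677 eff [-1.900e-01 -4.365e+01 -2.234e+01 -1.200e-01 -4.000e-01 -3.000e-02]
```

View pics/s30c.png

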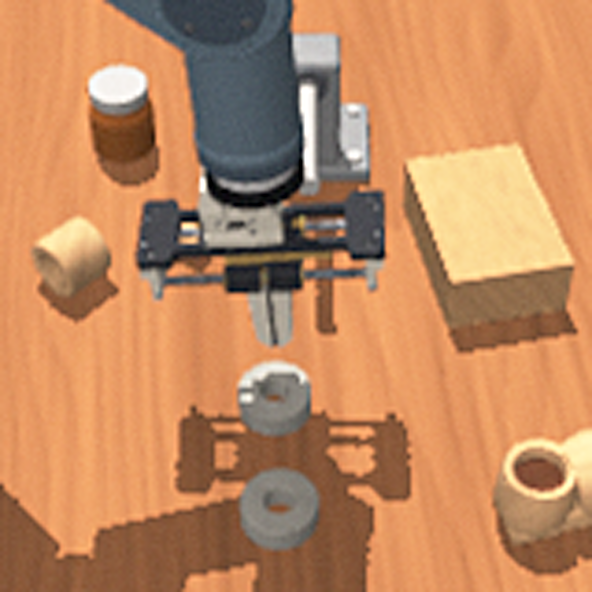

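Call:
jog_arm:
  steps:
    - {"travel": [0, 0, -0.7], "turn": -0.5, "fingers": 0.85}
    - {"travel": [0, 0, -1], "turn": -1, "fingers": 0.85}
    - {"travel": [0, 0, -1], "turn": -1, "fingers": 0.85}
    - {"travel": [0, 0, -1], "turn": -1, "fingers": 0.85}
    - {"travel": [0, 0, -1], "turn": -1, "fingers": 0.85}
    - {"travel": [0, 0, 0], "turn": -1, "fingers": 0.85}
    - {"travel": [0, 0, 0], "turn": -1, "fingers": 0.85}
    - {"travel": [0, 0, 0], "turn": -1, "fingers": 0.85}
    - {"travel": [0, 0, 0], "turn": -1, "fingers": 0.85}
    - {"travel": [0, 0, 0], "turn": -1, "fingers": 0.85}

```text
time_s: 29.75
tcp_pos: [0.5279, -0.0024, 0.1796]
orientation: [0.471, 0.881, -0.005, 0.039]
wrist_force: [0.2, -0.3, -0.5]
grip_width: 0.0628
```

```bash
python3 - <<'E'
from h import *
s=tl();p,d,c=grab('wrist','w31.png')
W=world(d,c)
b=W[(d>0)&(abs(W[...,2])<.01)];print('bench',np.median(b[:,2]).round(4))
m=(d>0)&(W[...,2]>.018)&(W[...,2]<.03)&(W[...,0]>.45)&(W[...,0]<.6)&(W[...,1]>-.22)&(W[...,1]<.08)
n,l,s,_=cv2.connectedComponentsWithStats(m.astype(np.uint8))
for i in range(1,n):
    if s[i,4]>60: print(s[i],np.percentile(W[l==i],[1,50,99],axis=0).round(4).tolist())
E
```

```text
tcp [ 0.5279 -0.0024  0.1796] yaw 123.8 q [ 0.4706  0.8814 -0.005   0.0394] F [ 0.25 -0.26 -0.46] w 0.0628 t 29.75
z [ 0.0648 -0.046  -0.9968] j [-0.1944  0.2354  1.7346 -0.0366  1.0993 -0.7689] sum 3.0693 eff [-4.000e-02 -4.051e+01 -2.651e+01 -1.300e-01 -3.400e-01  1.170e+00]
bench -0.0001
[ 276  173   59   56 2221] [[0.5023, -0.0655, 0.0189], [0.5303, -0.0353, 0.0237], [0.5598, -0.0076, 0.0254]]
[260 260  17  35 279] [[0.5393, -0.1632, 0.0194], [0.5488, -0.1394, 0.0237], [0.5562, -0.1202, 0.0253]]
```

View pics/w31.png

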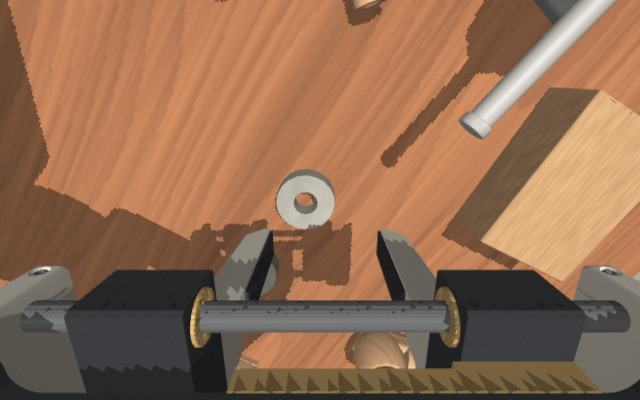

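Call:
jog_arm:
  steps:
    - {"travel": [0, 0, 0], "turn": -1, "fingers": 0.85}
    - {"travel": [0, 0, 0], "turn": -1, "fingers": 0.85}
    - {"travel": [0, 0, 0], "turn": -1, "fingers": 0.85}
    - {"travel": [0, 0, 0], "turn": -1, "fingers": 0.85}
    - {"travel": [0, 0, 0], "turn": -0.8, "fingers": 0.85}
    - {"travel": [0, 0, 0], "turn": 0, "fingers": 0.85}

```text
time_s: 30.3
tcp_pos: [0.5273, -0.0001, 0.179]
orientation: [0.311, 0.95, -0.011, 0.037]
wrist_force: [-0.2, -0.2, 0.4]
grip_width: 0.0792
```

```bash
cat >> h.py <<'E'
def ring(W,d,x0,x1,y0,y1,zlo=.02,zhi=.027):
    m=((d>0)&(W[...,2]>zlo)&(W[...,2]<zhi)&(W[...,0]>x0)&(W[...,0]<x1)&(W[...,1]>y0)&(W[...,1]<y1)).astype(np.uint8)
    n,l,s,_=cv2.connectedComponentsWithStats(m);i=1+np.argmax(s[1:,4]);P=W[l==i]
    h=cv2.convexHull((P[:,:2]*1000).astype(np.float32));(cx,cy),r=cv2.minEnclosingCircle(h)
    print('ring n',len(P),'c',round(cx/1000,4),round(cy/1000,4),'r',round(r/1000,4),'z',np.median(P[:,2]).round(4))
    # robust: fit outer circle to hull
    hh=h[:,0]/1000;f=lambda v:np.hypot(hh[:,0]-v[0],hh[:,1]-v[1])-.031
    o=least_squares(f,[cx/1000,cy/1000],loss='soft_l1',f_scale=.001);print(' fit R31',o.x.round(4));return o.x
E
python3 - <<'E'
from h import *
s=tl();p,d,c=grab('wrist','w32.png')
W=world(d,c);o=ring(W,d,.47,.6,-.09,.04);toolgo([o[0],o[1],.08]);toolgo([o[0],o[1],.031])
p,d,c=grab('top');W=world(d,c);ring(W,d,.48,.58,-.2,-.1);
p,d,c=grab('side');W=world(d,c);ring(W,d,.48,.58,-.2,-.1)
E
```

```text
tcp [ 5.273e-01 -1.000e-04  1.790e-01] yaw 143.78 q [ 0.3106  0.9498 -0.0115  0.0372] F [-0.18 -0.15  0.45] w 0.0792 t 30.3
z [ 0.0636 -0.0449 -0.997 ] j [-0.1907  0.2356  1.7357 -0.036   1.0995 -1.1142] sum 3.0708 eff [ -0.07 -40.4  -26.45  -0.16  -0.32  -0.8 ]
ring n 2218 c 0.5314 -0.0376 r 0.031 z 0.0237
 fit R31 [ 0.5315 -0.0376]
units [-0.89 -1.4   5.03]
units [-0.7  -1.4   7.48]
ring n 345 c 0.5272 -0.1481 r 0.0312 z 0.0241
 fit R31 [ 0.5271 -0.1482]
ring n 250 c 0.5256 -0.151 r 0.0318 z 0.0229
 fit R31 [ 0.5244 -0.1508]
```

Call:
jog_arm:
  steps:
    - {"travel": [-0.45, -0.7, 0.6], "turn": -0.2, "fingers": 0.9}
    - {"travel": [-0.4, -0.65, 0.8], "turn": 0, "fingers": 0.9}
    - {"travel": [0, 0, 0.8], "turn": 0, "fingers": 0.9}
    - {"travel": [0, 0, 0.8], "turn": 0, "fingers": 0.9}
    - {"travel": [0, 0, 0.8], "turn": 0, "fingers": 0.9}
    - {"travel": [0, 0, 0.6], "turn": 0, "fingers": 0.9}
    - {"travel": [0, 0, 0.3], "turn": 0, "fingers": 0.9}
    - {"travel": [0, 0, 0], "turn": 0, "fingers": 0.9}

```text
time_s: 31.12
tcp_pos: [0.5335, -0.0377, 0.0848]
orientation: [0.312, 0.949, -0.011, 0.04]
wrist_force: [0.1, -0.5, 0.1]
grip_width: 0.0836
```

```bash
python3 - <<'E'
from h import *
s=tl();p,d,c=grab('wrist','w33.png')
W=world(d,c);o=ring(W,d,.47,.58,-.08,.01);toolgo([o[0],o[1],.031])
E
```

```text
tcp [ 0.5335 -0.0377  0.0848] yaw 143.57 q [ 0.3123  0.9491 -0.011   0.0401] F [ 0.1  -0.52  0.14] w 0.0836 t 31.1167
z [ 0.0693 -0.0459 -0.9965] j [-0.262   0.3573  1.8349 -0.0345  0.8708 -1.1758] sum 3.0629 eff [-1.300e-01 -4.308e+01 -2.249e+01 -1.200e-01 -6.400e-01 -1.000e-02]
ring n 4583 c 0.5315 -0.0377 r 0.0311 z 0.0238
 fit R31 [ 0.5317 -0.0374]
units [ 0.32 -0.06  2.7 ]
```

View pics/w33.png

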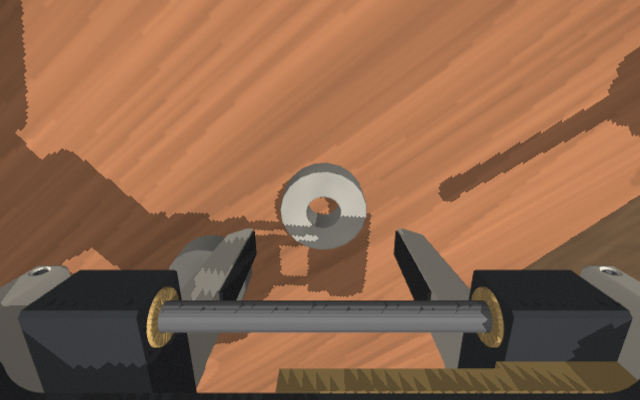

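Call:
jog_arm:
  steps:
    - {"travel": [0.1, -0.02, 0.5], "turn": 0, "fingers": 0.9}
    - {"travel": [0.08, -0.02, 0.6], "turn": 0, "fingers": 0.9}
    - {"travel": [0.08, 0, 0.6], "turn": 0, "fingers": 0.9}
    - {"travel": [0, 0, 0.5], "turn": 0, "fingers": 0.85}
    - {"travel": [0, 0, 0.2], "turn": 0, "fingers": 0.8}
    - {"travel": [0, 0, 0], "turn": 0, "fingers": 0.8}

```text
time_s: 31.67
tcp_pos: [0.5356, -0.0377, 0.0378]
orientation: [0.313, 0.949, -0.011, 0.045]
wrist_force: [-0.2, 0.1, -0.2]
grip_width: 0.075
```

```bash
python3 - <<'E'
from h import *
s=tl();p,d,c=grab('wrist','w34.png')
W=world(d,c);toolgo([.5317,-.0375,.030])
E
```

```text
tcp [ 0.5356 -0.0377  0.0378] yaw 143.49 q [ 0.3129  0.9487 -0.0106  0.0447] F [-0.18  0.07 -0.16] w 0.075 t 31.6667
z [ 0.0781 -0.0481 -0.9958] j [-0.261   0.4268  1.878  -0.0386  0.7492 -1.1674] sum 3.0539 eff [-5.000e-02 -4.449e+01 -1.994e+01 -1.000e-01 -5.900e-01  1.000e-02]
units [ 0.2  -0.11  0.39]
```

View pics/w34.png

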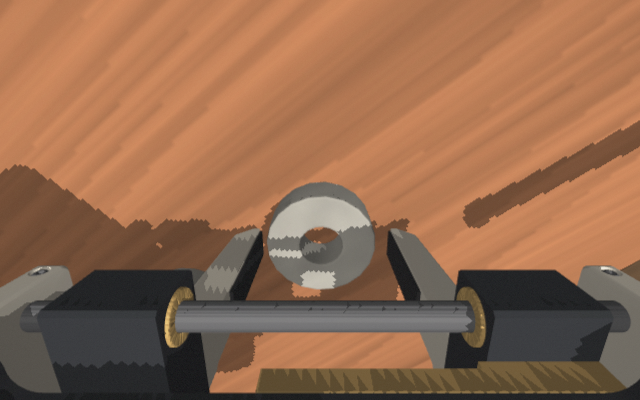

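Call:
jog_arm:
  steps:
    - {"travel": [0.15, -0.09, 0.3], "turn": 0, "fingers": 0.8}
    - {"travel": [0, 0, 0], "turn": 0, "fingers": 0.75}
  squeeze: 15

```text
time_s: 31.88
tcp_pos: [0.5333, -0.0378, 0.0323]
orientation: [0.313, 0.949, -0.011, 0.046]
wrist_force: [-0.5, -0.0, 0.0]
grip_width: 0.0716
```

```bash
python3 - <<'E'
from h import *
s=tl();p,d,c=grab('wrist','w35.png')
W=world(d,c);toolgo([.5317,-.0375,.030])
E
```

```text
tcp [ 0.5333 -0.0378  0.0323] yaw 143.5 q [ 0.3128  0.9486 -0.0106  0.0457] F [-0.53 -0.05  0.04] w 0.0716 t 31.8833
z [ 0.0801 -0.0487 -0.9956] j [-0.2624  0.4317  1.8894 -0.0393  0.7307 -1.168 ] sum 3.0518 eff [ -0.2  -45.11 -20.76  -0.11  -0.86  -0.  ]
units [ 0.13 -0.05  0.14]
```

View pics/w35.png

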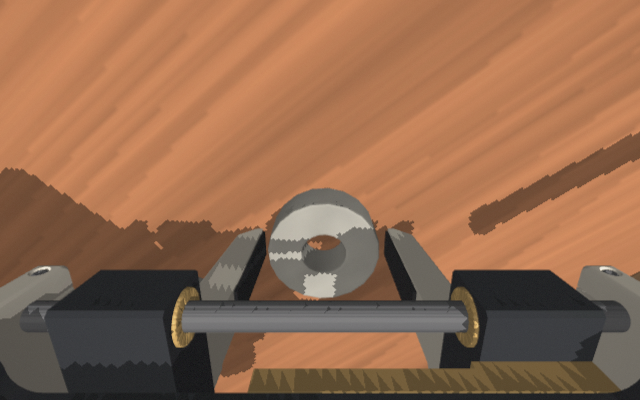

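Call:
jog_arm:
  steps:
    - {"travel": [0.15, -0.05, 0.08], "turn": 0, "fingers": 0.72}
    - {"travel": [0, 0, 0], "turn": 0, "fingers": 0.58}
    - {"travel": [0, 0, 0], "turn": 0, "fingers": 0.58}
    - {"travel": [0, 0, 0], "turn": 0, "fingers": 0.58}

```text
time_s: 32.27
tcp_pos: [0.5317, -0.0372, 0.032]
orientation: [0.313, 0.949, -0.01, 0.048]
wrist_force: [-0.6, 0.7, -0.3]
grip_width: 0.061
```

```bash
python3 - <<'E'
from h import *
s=tl();p,d,c=grab('wrist','w36.png')
E
```

```text
tcp [ 0.5317 -0.0372  0.032 ] yaw 143.49 q [ 0.3129  0.9485 -0.0104  0.0476] F [-0.6   0.66 -0.26] w 0.061 t 32.2667
z [ 0.0838 -0.0496 -0.9952] j [-0.2621  0.4284  1.8968 -0.0396  0.7228 -1.1672] sum 3.048 eff [-1.00e-02 -4.48e+01 -1.98e+01 -1.10e-01 -5.00e-01 -0.00e+00]
```

View pics/w36.png

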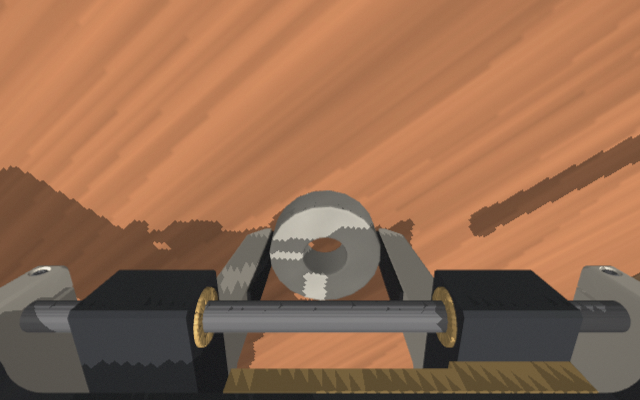

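Call:
jog_arm:
  steps:
    - {"travel": [0, 0, -0.3], "turn": 0, "fingers": 0.58}
    - {"travel": [0, 0, -0.6], "turn": 0, "fingers": 0.58}
    - {"travel": [0, 0, -0.8], "turn": 0, "fingers": 0.58}
    - {"travel": [0, 0, -0.8], "turn": 0, "fingers": 0.58}
    - {"travel": [0, 0, -0.4], "turn": 0, "fingers": 0.58}
    - {"travel": [0, 0, 0], "turn": 0, "fingers": 0.58}

```text
time_s: 32.82
tcp_pos: [0.5257, -0.0339, 0.0926]
orientation: [0.313, 0.949, -0.01, 0.046]
wrist_force: [0.9, 0.7, -0.3]
grip_width: 0.0612
```

```bash
python3 - <<'E'
from h import *
s=tl();p,d,c=grab('wrist','w37.png');t=env.get_state()['tcp_pos']
W=world(d,c)
m=(d>0)&(np.hypot(W[...,0]-t[0],W[...,1]-t[1])<.045)&(W[...,2]>.06)&(W[...,2]<t[2]+.005)
np.savez('/tmp/w37.npz',p=p,d=d,**c)
o=ring(W,d,t[0]-.05,t[0]+.05,t[1]-.05,t[1]+.05,t[2]-.02,t[2]-.0)
p,d,c=grab('side');cv2.imwrite('pics/s37c.png',cv2.resize(p[120:280,240:400,::-1],None,fx=3.7,fy=3.7,interpolation=cv2.INTER_CUBIC))
E
```

```text
tcp [ 0.5257 -0.0339  0.0926] yaw 143.48 q [ 0.313   0.9486 -0.0105  0.0461] F [ 0.88  0.73 -0.34] w 0.0612 t 32.8167
z [ 0.0809 -0.0488 -0.9955] j [-0.2589  0.3285  1.8564 -0.0347  0.8662 -1.171 ] sum 3.051 eff [ 9.000e-02 -4.242e+01 -2.265e+01 -1.100e-01 -9.000e-02 -1.000e-02]
ring n 9302 c 0.5177 -0.0282 r 0.0451 z 0.0844
 fit R31 [ 0.5253 -0.0341]
```

View pics/w37.png

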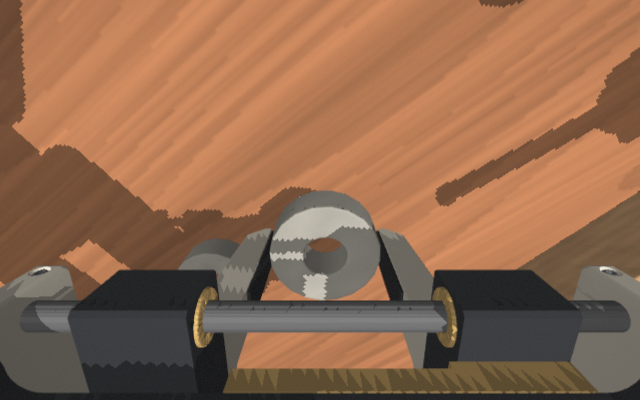

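View pics/s37c.png

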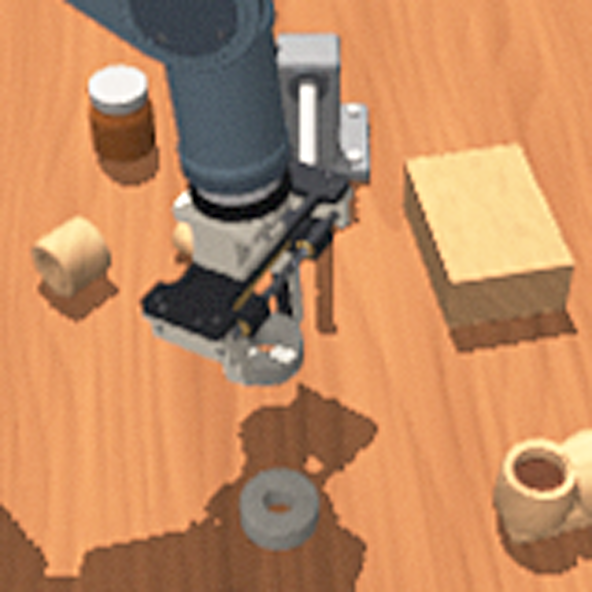

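```bash
python3 - <<'E'
from h import *
toolgo([.575,-.185,.105])
E
```

```text
units [-6.54 -4.58 -0.13]
```

Call:
jog_arm:
  steps:
    - {"travel": [-0.4, -0.3, -0.05], "turn": 0, "fingers": 0.58}
    - {"travel": [-0.8, -0.56, -0.02], "turn": 0, "fingers": 0.58}
    - {"travel": [-0.8, -0.56, -0.02], "turn": 0, "fingers": 0.58}
    - {"travel": [-0.8, -0.56, -0.02], "turn": 0, "fingers": 0.58}
    - {"travel": [-0.8, -0.56, -0.02], "turn": 0, "fingers": 0.58}
    - {"travel": [-0.8, -0.56, -0.02], "turn": 0, "fingers": 0.58}
    - {"travel": [-0.8, -0.56, -0.02], "turn": 0, "fingers": 0.58}
    - {"travel": [-0.6, -0.4, -0.02], "turn": 0, "fingers": 0.58}
    - {"travel": [-0.3, -0.2, 0], "turn": 0, "fingers": 0.58}
    - {"travel": [0, 0, 0], "turn": 0, "fingers": 0.58}

```text
time_s: 33.75
tcp_pos: [0.5698, -0.1845, 0.0961]
orientation: [0.312, 0.949, -0.011, 0.038]
wrist_force: [-0.3, -0.6, -1.5]
grip_width: 0.0609
```

```bash
python3 - <<'E'
from h import *
s=tl();p,d,c=grab('wrist','w38.png')
W=world(d,c);o=ring(W,d,.47,.6,-.2,-.1,.019,.028)
np.savez('/tmp/w38.npz',p=p,d=d,**c)
toolgo([o[0],o[1],.085])
E
```

```text
tcp [ 0.5698 -0.1845  0.0961] yaw 143.6 q [ 0.3121  0.9492 -0.0106  0.0378] F [-0.33 -0.56 -1.5 ] w 0.0609 t 33.75
z [ 0.0652 -0.0437 -0.9969] j [-0.4948  0.4378  1.6677 -0.0091  0.9579 -1.4254] sum 3.0634 eff [ -0.46 -49.75 -24.48  -0.09  -0.31  -0.16]
ring n 5467 c 0.5265 -0.1481 r 0.0309 z 0.0238
 fit R31 [ 0.5265 -0.1479]
units [2.82 0.16 0.33]
```

View pics/w38.png

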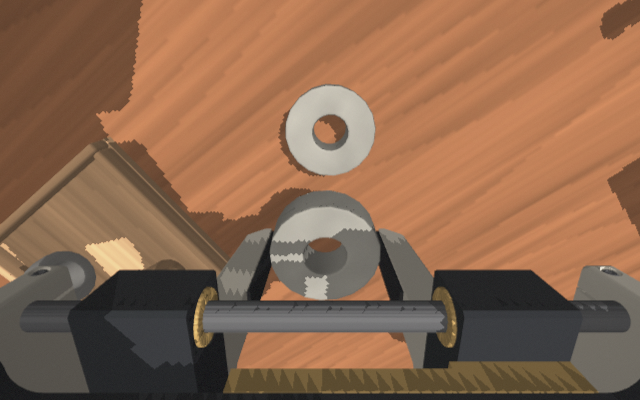

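```bash
python3 - <<'E'
from h import *
f=np.load('/tmp/w38.npz');c={k:f[k] for k in('intrinsics','R','t')};d=f['d'];W=world(d,c)
s=env.get_state();R=Ro.from_quat(s['orientation']).as_matrix();t=np.array(s['tcp_pos'])
T=(W-t)@R
m=(d>0)&(abs(T[...,1])<.027)&(abs(T[...,0])<.045)&(W[...,2]>.055)&(W[...,2]<.1)
mm=m.copy();v,u=np.nonzero(m);print(u.min(),u.max(),v.min(),v.max())
P=T[m];Pw=W[m]
# top plane ransac
best=0;rng=np.random.default_rng(0)
for _ in range(300):
    q=Pw[rng.choice(len(Pw),3,False)];n=np.cross(q[1]-q[0],q[2]-q[0]);L=np.linalg.norm(n)
    if L<1e-7: continue
    n/=L
    if abs(n[2])<.9: continue
    k=abs((Pw-q[0])@n)<.001
    if k.sum()>best: best=k.sum();K=k
Q=Pw[K];cen=Q.mean(0);n=np.linalg.svd(Q-cen,full_matrices=False)[2][2];n*=np.sign(n[2]);print('plane n',n.round(3),best,len(Pw))
QT=P[K];print('tool ext',np.percentile(QT,[1,50,99],axis=0).round(4))
# strip near centre jaw |y|<.006 : x extents -> rim
k=abs(QT[:,1])<.006;xs=QT[k,0];print('x ext',np.percentile(xs,[.5,99.5]).round(4),np.sort(xs)[::max(1,len(xs)//15)].round(4))
E
```

```text
275 375 190 299
plane n [ 0.016 -0.002  1.   ] 5934 8755
tool ext [[-0.0278 -0.0263  0.0049]
 [ 0.004  -0.0003  0.0076]
 [ 0.0291  0.0262  0.0108]]
x ext [-0.0296  0.0304] [-0.0304 -0.0266 -0.0236 -0.0206 -0.0178 -0.0152 -0.0126  0.013   0.0154
  0.0177  0.02    0.0223  0.0245  0.0264  0.0285  0.0307]
```

Call:
jog_arm:
  steps:
    - {"travel": [0.6, 0.04, 0.05], "turn": 0, "fingers": 0.58}
    - {"travel": [0.8, 0.05, 0.05], "turn": 0, "fingers": 0.58}
    - {"travel": [0.7, 0.04, 0.05], "turn": 0, "fingers": 0.58}
    - {"travel": [0.4, 0.02, 0.05], "turn": 0, "fingers": 0.58}
    - {"travel": [0.1, 0, 0], "turn": 0, "fingers": 0.58}
    - {"travel": [0, 0, 0], "turn": 0, "fingers": 0.58}

```text
time_s: 34.3
tcp_pos: [0.5255, -0.1446, 0.0855]
orientation: [0.311, 0.95, -0.009, 0.035]
wrist_force: [0.5, -0.1, -0.5]
grip_width: 0.0608
```

```bash
python3 - <<'E'
from h import *
tl();toolgo([.526,-.1477,.0575])
E
```

```text
tcp [ 0.5255 -0.1446  0.0855] yaw 143.74 q [ 0.3109  0.9497 -0.0093  0.0347] F [ 0.49 -0.15 -0.5 ] w 0.0608 t 34.3
z [ 0.0601 -0.0392 -0.9974] j [-0.4682  0.3732  1.8062 -0.0102  0.8908 -1.4   ] sum 3.0702 eff [ 9.000e-02 -4.489e+01 -2.249e+01 -3.000e-02 -3.100e-01  2.000e-02]
units [-0.01 -0.12  1.4 ]
```

Call:
jog_arm:
  steps:
    - {"travel": [0, -0.1, 0.4], "turn": 0, "fingers": 0.58}
    - {"travel": [0, 0, 0.4], "turn": 0, "fingers": 0.58}
    - {"travel": [0, 0, 0.3], "turn": 0, "fingers": 0.58}
    - {"travel": [0, 0, 0.1], "turn": 0, "fingers": 0.58}
    - {"travel": [0, 0, 0], "turn": 0, "fingers": 0.58}

```text
time_s: 34.72
tcp_pos: [0.5279, -0.1481, 0.0594]
orientation: [0.311, 0.95, -0.009, 0.036]
wrist_force: [-0.7, 0.7, -0.5]
grip_width: 0.0609
```

```bash
python3 - <<'E'
from h import *
tl();toolgo([.526,-.1477,.0572]);grab('wrist','w39.png')
E
```

```text
tcp [ 0.5279 -0.1481  0.0594] yaw 143.78 q [ 0.3106  0.9498 -0.0095  0.0361] F [-0.69  0.72 -0.48] w 0.0609 t 34.7167
z [ 0.0626 -0.0404 -0.9972] j [-0.4722  0.4135  1.8242 -0.0102  0.8297 -1.4043] sum 3.0674 eff [ 5.000e-02 -4.592e+01 -2.163e+01 -3.000e-02 -4.500e-01 -0.000e+00]
units [ 0.1  -0.04  0.1 ]
```

View pics/w39.png

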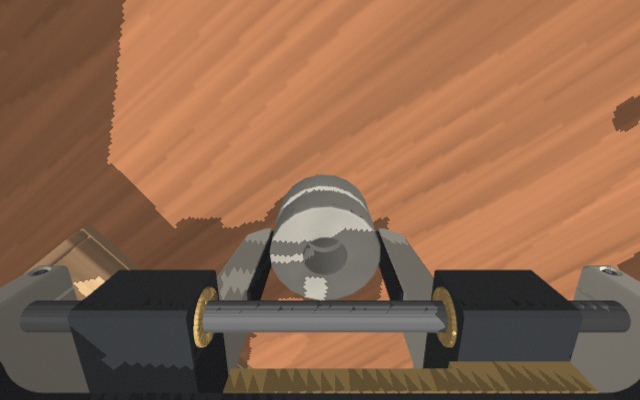

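Call:
jog_arm:
  steps:
    - {"travel": [0.08, -0.03, 0.08], "turn": 0, "fingers": 0.58}
    - {"travel": [0, 0, 0.03], "turn": 0, "fingers": 0.58}

```text
time_s: 34.93
tcp_pos: [0.5266, -0.1481, 0.0569]
orientation: [0.311, 0.95, -0.009, 0.036]
wrist_force: [-0.5, -0.1, -1.5]
grip_width: 0.0607
```

```bash
python3 - <<'E'
from h import *
tl();toolgo([.526,-.1477,.0565])
E
```

```text
tcp [ 0.5266 -0.1481  0.0569] yaw 143.76 q [ 0.3108  0.9498 -0.0095  0.036 ] F [-0.53 -0.13 -1.49] w 0.0607 t 34.9333
z [ 0.0625 -0.0404 -0.9972] j [-0.4734  0.4154  1.8293 -0.0102  0.8228 -1.4051] sum 3.0675 eff [-8.000e-02 -4.603e+01 -2.196e+01 -4.000e-02 -4.800e-01 -1.000e-02]
units [0.04 0.   0.02]
```

Within 1 mm; release gently.

Call:
jog_arm:
  steps:
    - {"travel": [0, 0, 0.02], "turn": 0, "fingers": 0.64}
    - {"travel": [0, 0, 0], "turn": 0, "fingers": 0.68}
    - {"travel": [0, 0, 0], "turn": 0, "fingers": 0.74}
    - {"travel": [0, 0, 0], "turn": 0, "fingers": 0.82}
    - {"travel": [0, 0, 0], "turn": 0, "fingers": 0.88}
    - {"travel": [0, 0, -0.2], "turn": 0, "fingers": 0.9}
    - {"travel": [0, 0, -0.5], "turn": 0, "fingers": 0.9}
    - {"travel": [0, 0, -0.8], "turn": 0, "fingers": 0.9}
    - {"travel": [0, 0, -0.8], "turn": 0, "fingers": 0.9}
    - {"travel": [0, 0, -0.8], "turn": 0, "fingers": 0.9}

```text
time_s: 35.77
tcp_pos: [0.5212, -0.145, 0.1206]
orientation: [0.311, 0.95, -0.009, 0.034]
wrist_force: [0.8, -0.6, 0.2]
grip_width: 0.0834
```

```bash
python3 - <<'E'
from h import *
tl();toolgo([.58,-.19,.14]);p,d,c=grab('wrist','w40.png');W=world(d,c)
ring(W,d,.47,.6,-.2,-.1,.043,.053);
E
```

```text
tcp [ 0.5212 -0.145   0.1206] yaw 143.74 q [ 0.3109  0.9498 -0.0092  0.034 ] F [ 0.77 -0.61  0.18] w 0.0834 t 35.7667
z [ 0.0588 -0.0386 -0.9975] j [-0.4728  0.3217  1.7785 -0.0092  0.9714 -1.4059] sum 3.0716 eff [ 4.000e-02 -4.155e+01 -2.338e+01 -4.000e-02 -9.000e-01  0.000e+00]
units [-3.76 -0.07 -0.71]
ring n 4096 c 0.526 -0.1478 r 0.031 z 0.0478
 fit R31 [ 0.5259 -0.148 ]
```

View pics/w40.png

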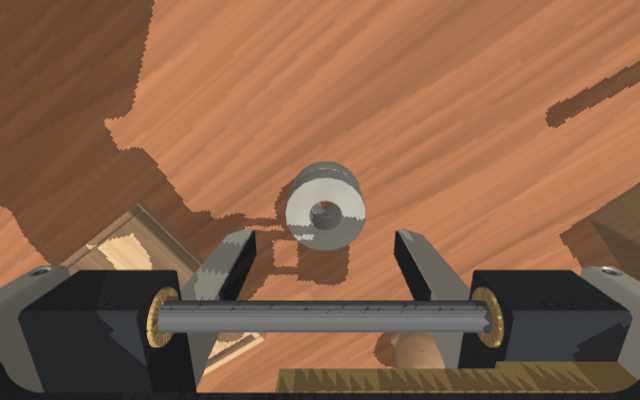

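Call:
jog_arm:
  steps:
    - {"travel": [0, 0, -0.7], "turn": 0, "fingers": 0.9}
    - {"travel": [0, 0, -0.9], "turn": 0, "fingers": 0.9}
    - {"travel": [0, 0, -0.9], "turn": 0, "fingers": 0.9}
    - {"travel": [0, 0, -0.5], "turn": 0, "fingers": 0.9}
    - {"travel": [0, 0, 0], "turn": 0, "fingers": 0.9}
    - {"travel": [0, 0, 0], "turn": 0, "fingers": 0.9}

```text
time_s: 36.32
tcp_pos: [0.5198, -0.1434, 0.1918]
orientation: [0.311, 0.95, -0.01, 0.041]
wrist_force: [-0.5, 0.7, -0.7]
grip_width: 0.0834
```

```bash
python3 - <<'E'
from h import *
tl();p,d,c=grab('wrist','w41.png');W=world(d,c)
ring(W,d,.47,.6,-.2,-.1,.043,.053)
P=W[(d>0)&(np.hypot(W[...,0]-.526,W[...,1]+.148)<.034)&(W[...,2]>.003)&(W[...,2]<.022)]
f=lambda v:np.hypot(P[:,0]-v[0],P[:,1]-v[1])-.031
o=least_squares(f,[.526,-.148],loss='soft_l1',f_scale=.001);print('spare side fit',o.x.round(4),len(P))
for n in('top','side'):
    p,d,c=grab(n,n+'41.png');W=world(d,c)
    m=((d>0)&(W[...,0]>.445)&(W[...,0]<.6)&(W[...,1]<-.305)&(W[...,1]>-.425)&(W[...,2]>.026)&(W[...,2]<.06)).astype(np.uint8)
    k,l,s,_=cv2.connectedComponentsWithStats(m)
    for i in range(1,k):
        if s[i,4]>15: print(n,s[i],np.median(W[l==i],axis=0).round(3))
s=cv2.imread('pics/side41.png');cv2.imwrite('pics/s41c.png',cv2.resize(s[100:380,240:440],None,fx=2.1,fy=2.1,interpolation=cv2.INTER_CUBIC))
E
```

```text
tcp [ 0.5198 -0.1434  0.1918] yaw 143.78 q [ 0.3106  0.9496 -0.0102  0.0408] F [-0.49  0.71 -0.73] w 0.0834 t 36.3167
z [ 0.0711 -0.0448 -0.9965] j [-0.4712  0.2337  1.7043 -0.0085  1.1198 -1.4064] sum 3.0579 eff [ 3.000e-02 -4.164e+01 -2.764e+01 -4.000e-02 -3.500e-01 -0.000e+00]
ring n 2523 c 0.5257 -0.148 r 0.031 z 0.0477
 fit R31 [ 0.5257 -0.148 ]
spare side fit [ 0.5259 -0.1478] 325
top [461 201  16  17 236] [ 0.544 -0.337  0.044]
top [488 222  10  18 153] [ 0.492 -0.389  0.046]
side [321 307  16  16 212] [ 0.544 -0.342  0.042]
side [300 331  18  11 160] [ 0.491 -0.396  0.045]
```

View pics/s41c.png

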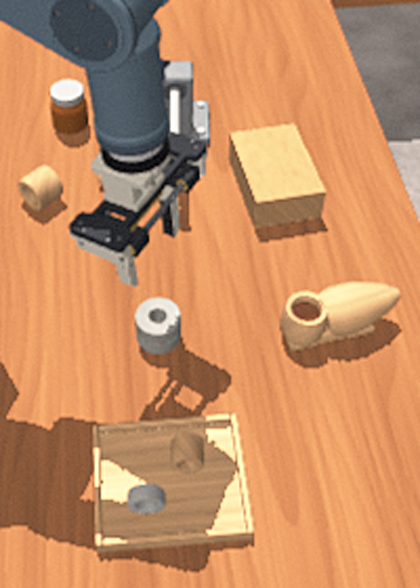

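The picture shows the two wheels stacked at (158,325), with the collar at (146,498) and the spacer at (187,452) inside the tray. The clog, jar and box have not moved.

```bash
python3 -c "
from h import *
print(workorder.hand_in())"
```

```text
the job is handed in; nothing more can be done
None
```

I finished the strip-down and handed the job in at about 36.5 s of the 72 s; the hand-in gave no verdict.

**What I did:**
- I lifted the collar, then the spacer, about 4 mm, slid each off over the bead and let it go in the tray.
- I slid the wheel off and stood it on the bench. With the fingers shut I tipped it flat and let it lie.
- I gripped it again by the rim and stacked it on the spare.

**Last checks:**
- **Stack:** wheel centre at (0.526, -0.148) and spare at (0.526, -0.148), under 1 mm apart. The top face is at 47.7 mm, against 48 mm for two wheels.
- **Tray:** collar and spacer both stand at rest well inside it.
- **Bystanders:** clog, jar and box look where they were at the start; I judged this by eye and did not measure it.
- **Robot:** fingers open and clear, with the tool 19 cm up.

**What disagreed:**
- The top and side cameras differ by about 3 mm, and at most about 7 mm on the parts in the tray. I used the wrist camera for the fine positions.
- Over the run the tool drifted to about 5° off vertical. I turned it before taking the wheel again so that the tilt would not tip it.

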